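# Load and uncap the reagent packs of a blood analyser

### The arm

A 6-joint arm with a two-finger parallel gripper is mounted at the origin on the work surface. World frame = base frame: x ahead of the robot, y to its left, z up, the work surface at z = 0. Lengths are in mm, angles in rad, forces in N, time in s.
With the tool pointing down it reaches from about 300 to 775 mm from the base axis. Payload 14.6 kg.
Tool frame: the origin (TCP) lies between the finger pads; the fingertips stand 11 mm ahead of it and the grasp point (between the pads) lies 8 mm behind it; z points along the fingers, y is the direction in which the jaws open and shut (so a half turn about z gives the same grasp; the last joint's range is limited). The gripper opens to 85 mm and grips with 20 to 120 N. Pads are 22 mm wide; open, the fingers measure 114 mm over their backs; the gripper's body (76 mm by 85 mm) begins 54 mm behind the grasp point. The pads swing forward as they close: fully open they stand 13 mm farther back than shut.
Start: joints at [1.051, 0.3, 1.521, -0, 1.321, -0.067], TCP at [240.613, 494.565, 242.281] pointing down, gripper open.
Joint ranges: [-3.03, 3.03], [-0.79, 2.21], [0.23, 2.52], [-1.04, 4.18], [0, 3.07], [-2.55, 2.55]. Speed limits (rad/s): [2.22, 2.22, 2.57, 3.14, 3.14, 3.14].

### API

Orientations are given as [roll, pitch, yaw] about the fixed x, y, z axes, in that order (R = Rz(yaw) Ry(pitch) Rx(roll)).
In Python, from station import sense, capture, camera_model, finish_job gives the robot as it stands.
- The arm moves only by the tool step_arm, never from a script. Its argument "commands" is a list of rows, each a list of 7 numbers: the turn, a rotation vector about the tool's x, y, z normalised to -1 to 1, where 1 is 2 pi rad, then the shift along the tool's x, y, z normalised to -1 to 1, where 1 is 100 cm, then the gripper's target within -1 to 1 (shut at 1, half-way at 0, fully open at -1). In form: [[ax, ay, az, tx, ty, tz, claw], ...]. A call has exactly 8 rows; each row shifts and turns the commanded pose from where the row before left it, along the tool's axes as they then stand; what a row does not reach is not made up. A row lasts 1/8 s, in which the tool goes at most 62.5 mm and 10.7 degrees, less where a joint would pass 70% of its speed; a pose out of reach is approached as far as the arm can. A call with a number of a shift or a turn outside -1 to 1 is refused whole. A call with a gripper value outside its range is refused whole. The fingers move at their own pace and stop on an object; the grip force is fixed at half the most. Time passes only in rows, so rows that do not move let the fingers close, or fill a call up. It gives the time, the measured TCP pose, the force and the opening at its end, in the units of the state.
- sense(): the state, without advancing time (a new reading comes with each control period).
- capture(name): name is "scene" or "top" or "wrist"; returns the picture (384x512x3 uint8, red, green, blue); there is no depth.
- camera_model(name): a dict with "fx", "fy", "cx", "cy" (pixels), "T" (4x4, takes a point from camera to world coordinates); the wrist camera has in their place "tool_from_camera" (4x4, takes a point from camera to tool coordinates, whose origin is the TCP and whose axes are the flange's). Camera axes: x right, y up, looking along -z (the intrinsics and any distortion apply to the point x, -y, -z); pixel columns grow to the right and rows downward; lengths in mm; the calibration is good to about 2 mm. The wrist camera is an equidistant fisheye: a pixel r from the principal point sees the ray r / f radians off the axis. A picture is of the moment at which its call begins: read the wrist's pose just before it. camera_model takes no time and is no camera call.
- finish_job(): hands the job in, once; it reports no verdict.
The state is a dict: "time": time; "joint_pos": joint angles; "joint_vel": joint speeds; "effort": joint torques, N m; "eef_pos": TCP position; "tool_rot": TCP orientation; "contact_force": force on the tool from outside, world axes, zero at the start; "torque": the same for the moment, N m; "opening": finger opening in mm.
Only numpy, scipy, OpenCV 4.12 (cv2) and the standard library are available. Lean on these libraries where they do the work, as an engineer would, in place of code of your own. Each camera call takes 0.05 s, during which the arm holds its last target. There are 200 camera calls.

### The job

Load the three reagent packs that stand on the bench into the analyser's open bay: fin end to the back, side by side without gaps, square in the corner of the two metal fences. Once all are in, lift the caps off all packs that still have one with the fork puller - not with the fingers - by sliding the fork under the cap and pulling straight up, and tip the caps into the white tub. Leave the puller standing on its tray, the packs still tight in the bay, and the other things on the bench where they are; keep the packs upright throughout.

Things in the scene. Friction and masses are not known exactly. Their poses are not given: they have to be found in the camera images.
- bay: bench-top analyser with its open reagent bay, fixed, place and yaw vary. Origin: at table height below the inner corner of the two aluminium fences, which stand 30 mm above the bay's deck. Rear fence: face in the plane x = 0, up to y = 210 mm; packs stand on its -x side. Side fence: face in the plane y = 0; packs stand on its +y side. White housing, 240 mm high, from y = -130 mm outwards
- bay_corner (a point): foot of the inner corner of the two fences, on the deck's top, 25 mm above the bay's origin, same axes as the bay. The flat deck reaches from x = -160 to 40 and to y = 220 mm. Fully home, the packs' origins are at (-65, 30, 0), (-65, 90, 0) and (-65, 150, 0) mm from here with the bay's yaw, in any order
- pack1: white reagent pack 1, block 130 (its x) x 60 (y) x 75 mm high, 0.6 to 0.7 kg, all alike; origin: centre of its underside. On its top: at the front (own -x) a neck 18 mm across that carries the cap, at the rear (own +x) an upright fin handle. A pack that was opened earlier has no cap
- pack2: white reagent pack 2, block 130 (its x) x 60 (y) x 75 mm high, 0.6 to 0.7 kg, all alike; origin: centre of its underside. On its top: at the front (own -x) a neck 18 mm across that carries the cap, at the rear (own +x) an upright fin handle. A pack that was opened earlier has no cap
- pack3: white reagent pack 3, block 130 (its x) x 60 (y) x 75 mm high, 0.6 to 0.7 kg, all alike; origin: centre of its underside. On its top: at the front (own -x) a neck 18 mm across that carries the cap, at the rear (own +x) an upright fin handle. A pack that was opened earlier has no cap
- pack1_fin (a point): pack 1: top middle of its fin handle (43 mm to own +x of the pack's centre, 109 mm above its underside). The fin is 38 mm long in x, 14 mm thick in y, 34 mm high above the pack's flat top: grip it across its thickness, from above
- pack2_fin (a point): pack 2: top middle of its fin handle (43 mm to own +x of the pack's centre, 109 mm above its underside). The fin is 38 mm long in x, 14 mm thick in y, 34 mm high above the pack's flat top: grip it across its thickness, from above
- pack3_fin (a point): pack 3: top middle of its fin handle (43 mm to own +x of the pack's centre, 109 mm above its underside). The fin is 38 mm long in x, 14 mm thick in y, 34 mm high above the pack's flat top: grip it across its thickness, from above
- pack1_seat (a point): pack 1: centre of the cap's underside when the cap is fully on (12 mm to own -x of the pack's centre, 89 mm above its underside), 14 mm above the pack's flat top: an open gap all round the 18 mm neck, for the fork
- pack2_seat (a point): pack 2: centre of the cap's underside when the cap is fully on (12 mm to own -x of the pack's centre, 89 mm above its underside), 14 mm above the pack's flat top: an open gap all round the 18 mm neck, for the fork
- pack3_seat (a point): pack 3: centre of the cap's underside when the cap is fully on (12 mm to own -x of the pack's centre, 89 mm above its underside), 14 mm above the pack's flat top: an open gap all round the 18 mm neck, for the fork
- cap1: grey push-on cap of pack 1, hollow, 20 mm high, 34 mm across with a flange 50 mm across, 4 mm thick, at its foot; 20 g; origin: centre of its open underside. Sprung nubs hold it: a straight upward pull of 2.5 to 3.5 N over some 9 mm frees it, and it then lies loose on the fork. Absent if the pack was opened earlier
- cap2: grey push-on cap of pack 2, hollow, 20 mm high, 34 mm across with a flange 50 mm across, 4 mm thick, at its foot; 20 g; origin: centre of its open underside. Sprung nubs hold it: a straight upward pull of 2.5 to 3.5 N over some 9 mm frees it, and it then lies loose on the fork. Absent if the pack was opened earlier
- cap3: grey push-on cap of pack 3, hollow, 20 mm high, 34 mm across with a flange 50 mm across, 4 mm thick, at its foot; 20 g; origin: centre of its open underside. Sprung nubs hold it: a straight upward pull of 2.5 to 3.5 N over some 9 mm frees it, and it then lies loose on the fork. Absent if the pack was opened earlier
- puller: fork puller, 0.16 kg, standing on its own flat steel fork. Origin: underside of the fork, below the middle of the handle. Upright black handle 18 (x) x 22 (y) mm, top 100 mm above the underside: grip it across y. The fork points to own +x: plate 4 mm thick, 57 mm wide, x = -20 to 78 mm; the slot between its tines is 36 mm wide, open at the front, its bottom at x = 18 mm
- puller_slot (a point): where the centre of a hooked cap should be: on the fork's upper face, 45 mm to own +x of the puller's origin, 4 mm above the underside. Lips along the outer edges (y = 26.5 to 28.5 mm, up to 9 mm above the underside, from x = -8 mm to the tips) keep a cap from sliding off sideways; the tips are open: tipped forward by 45 degrees or more, the fork lets the cap slide off over its tips
- mat: shallow dark rubber tray of the puller, fixed, 150 (x) x 110 (y) mm, rim 8 mm high and 4 mm thick, its inner floor 4 mm above the origin; origin: centre of its underside
- tub: open square white waste tub, fixed, 130 x 130 mm outside, 65 mm high, walls and floor 4 mm; origin: centre of its underside
- swab_cup: bystander: clear cup of swabs, 72 mm across, 120 mm high; origin: centre of its underside
- tape_roll: bystander: roll of paper tape, 84 mm across, 25 mm high; origin: centre of its underside
- dish: bystander: round steel dish, 110 mm across, 45 mm high; origin: centre of its underside
Not all that is in view belongs to the job. Leave any blue look-alike of the pack1 alone.

How it is judged (in metres and radians):
On the way, in this order (a step that is already met when the one before it is completed fails the run):
1. all packs are home in the bay, square in the corner and butted together, with their caps still on ((y of pack1 in the frame of bay between 0.028 and 0.0335 m or y of pack1 in the frame of bay between 0.088 and 0.0965 m or y of pack1 in the frame of bay between 0.148 and 0.1595 m) and x of pack1 in the frame of bay between -0.0695 and -0.063 m and z of each of pack1, pack2, pack3 in the frame of bay below 0.029 m and angle between the x axis of each of pack1, pack2, pack3 and the x axis of bay, either way round below 0.06 rad and x of each of pack1_fin, pack2_fin, pack3_fin in the frame of bay above -0.05 m and angle between each of pack1, pack2, pack3's own z axis and vertical below 0.05 rad and linear speed of each of pack1, pack2, pack3 below 0.03 m/s and (y of pack2 in the frame of bay between 0.028 and 0.0335 m or y of pack2 in the frame of bay between 0.088 and 0.0965 m or y of pack2 in the frame of bay between 0.148 and 0.1595 m) and x of pack2 in the frame of bay between -0.0695 and -0.063 m and (y of pack3 in the frame of bay between 0.028 and 0.0335 m or y of pack3 in the frame of bay between 0.088 and 0.0965 m or y of pack3 in the frame of bay between 0.148 and 0.1595 m) and x of pack3 in the frame of bay between -0.0695 and -0.063 m and (y of pack1 in the frame of bay between 0.028 and 0.0335 m or y of pack2 in the frame of bay between 0.028 and 0.0335 m or y of pack3 in the frame of bay between 0.028 and 0.0335 m) and (y of pack1 in the frame of bay between 0.088 and 0.0965 m or y of pack2 in the frame of bay between 0.088 and 0.0965 m or y of pack3 in the frame of bay between 0.088 and 0.0965 m) and distance between cap1 and pack1_seat below 0.006 m and distance between cap2 and pack2_seat below 0.006 m and distance between cap3 and pack3_seat below 0.006 m), for 0.2 s.
2. every cap has been pulled clear of its pack (distance between cap1 and pack1_seat above 0.03 m and distance between cap2 and pack2_seat above 0.03 m and distance between cap3 and pack3_seat above 0.03 m), for 0.1 s.
At the end, for the whole second after the job is handed in: Packs on the deck, fin to the back, within 4.5 mm of the rear fence and 3 degrees of square, the first within 3 mm of the side fence, each next butted to its neighbour (gaps 3 mm or less on average); caps in the tub; puller upright on its tray; all at rest ((y of pack1 in the frame of bay between 0.028 and 0.0335 m or y of pack1 in the frame of bay between 0.088 and 0.0965 m or y of pack1 in the frame of bay between 0.148 and 0.1595 m) and x of pack1 in the frame of bay between -0.0695 and -0.063 m and z of each of pack1, pack2, pack3 in the frame of bay below 0.029 m and angle between the x axis of each of pack1, pack2, pack3 and the x axis of bay, either way round below 0.06 rad and x of each of pack1_fin, pack2_fin, pack3_fin in the frame of bay above -0.05 m and angle between each of pack1, pack2, pack3's own z axis and vertical below 0.05 rad and linear speed of each of pack1, pack2, pack3, puller below 0.03 m/s and (y of pack2 in the frame of bay between 0.028 and 0.0335 m or y of pack2 in the frame of bay between 0.088 and 0.0965 m or y of pack2 in the frame of bay between 0.148 and 0.1595 m) and x of pack2 in the frame of bay between -0.0695 and -0.063 m and (y of pack3 in the frame of bay between 0.028 and 0.0335 m or y of pack3 in the frame of bay between 0.088 and 0.0965 m or y of pack3 in the frame of bay between 0.148 and 0.1595 m) and x of pack3 in the frame of bay between -0.0695 and -0.063 m and (y of pack1 in the frame of bay between 0.028 and 0.0335 m or y of pack2 in the frame of bay between 0.028 and 0.0335 m or y of pack3 in the frame of bay between 0.028 and 0.0335 m) and (y of pack1 in the frame of bay between 0.088 and 0.0965 m or y of pack2 in the frame of bay between 0.088 and 0.0965 m or y of pack3 in the frame of bay between 0.088 and 0.0965 m) and x of cap1 in the frame of tub between -0.062 and 0.062 m and y of cap1 in the frame of tub between -0.062 and 0.062 m and z of each of cap1, cap2, cap3 in the frame of tub below 0.055 m and linear speed of each of cap1, cap2, cap3 below 0.05 m/s and x of cap2 in the frame of tub between -0.062 and 0.062 m and y of cap2 in the frame of tub between -0.062 and 0.062 m and x of cap3 in the frame of tub between -0.062 and 0.062 m and y of cap3 in the frame of tub between -0.062 and 0.062 m and z of puller in the frame of mat below 0.01 m and angle between puller's own z axis and vertical below 0.08 rad and x of puller in the frame of mat between -0.085 and 0.085 m and y of puller in the frame of mat between -0.065 and 0.065 m); the robot touches nothing.
It fails at once if a cap is lifted off its pack with the fingers ((contact force between the fingers and cap1 above 0.5 N and z of cap1 in the frame of pack1_seat above 0.008 m and distance between cap1 and pack1_seat below 0.025 m) or (contact force between the fingers and cap2 above 0.5 N and z of cap2 in the frame of pack2_seat above 0.008 m and distance between cap2 and pack2_seat below 0.025 m) or (contact force between the fingers and cap3 above 0.5 N and z of cap3 in the frame of pack3_seat above 0.008 m and distance between cap3 and pack3_seat below 0.025 m)).
It fails at once if a pack is tipped by more than 35 degrees (angle between any of pack1, pack2, pack3's own z axis and vertical above 0.6 rad).
It fails at once if one of the other things on the bench is shoved by more than 4 cm (distance of any of swab_cup, tape_roll, dish from where it was at the start of the episode above 0.04 m).
Of cap1, cap2, cap3 only 1 to 3 are there at a start; the rules pass over those that are not, and their reading is None.
At some moment in a run one of pack1, pack2, pack3, puller may be knocked a few centimetres aside while the robot is not near it.
It also fails if it takes over 210 s, if anything falls off the work surface, if the arm or the gripper's body presses on something with over 40 N, if the wrist force passes 120 N, or if a joint passes its speed limit or range.

## Working session

There is one attempt and no reset: what is moved stays moved. The work goes in short steps, Python scripts to look and compute and a tool call to move; the robot and the scene stay as the last step left them, time stands still between calls to the robot, and variables do not carry over. Pictures are saved under pics/ and viewed, about 12 in all and at most 16, crops included, and the job is handed in when it is done.

Besides the shell and the picture viewer there is one more tool, called after "Call:" as name(argument=value, ...) on one line, values as JSON. step_arm: Moves the arm, as the interface text tells. Scaled input: -1 to 1 covers 100 cm each way for a shift and 2 pi rad each way for a turn. Its arguments: {"type":"object","properties":{"commands":{"type":"array"}},"required":["commands"]}

```bash
ls; mkdir -p pics; python3 - <<'E'
from station import *
import cv2,numpy as np
np.set_printoptions(suppress=True,precision=3)
print(sense())
for n in ["scene","top","wrist"]:
    im=capture(n); cv2.imwrite(f"pics/{n}0.png",cv2.cvtColor(im,cv2.COLOR_RGB2BGR)); print(n,camera_model(n))
E
```

```text
pics
{'time': 0.0, 'joint_pos': array([ 1.051,  0.3  ,  1.522,  0.   ,  1.321, -0.067]), 'joint_vel': array([0.   , 0.001, 0.001, 0.   , 0.   , 0.001]), 'effort': array([ -0.   , -54.351, -36.179,  -0.   ,   0.004,   0.   ]), 'eef_pos': array([240.51 , 494.376, 241.716]), 'tool_rot': array([-3.14 , -0.   ,  2.689]), 'contact_force': array([-0.207,  0.511,  0.511]), 'torque': array([-0.027,  0.003, -0.002]), 'opening': 85.2516004694624}
scene {'fx': 369.07917626703767, 'fy': 369.07917626703767, 'cx': 251.50896295610337, 'cy': 195.81295854774012, 'T': array([[   0.523,   -0.527,    0.67 , 1347.763],
       [   0.852,    0.325,   -0.41 , -375.884],
       [  -0.001,    0.785,    0.619,  882.699],
       [   0.   ,    0.   ,    0.   ,    1.   ]])}
top {'fx': 348.3989610349381, 'fy': 348.3989610349381, 'cx': 256.1794380355855, 'cy': 191.61539793695883, 'T': array([[  -0.028,    0.981,   -0.19 ,  323.912],
       [  -1.   ,   -0.025,    0.017,  144.057],
       [   0.012,    0.19 ,    0.982, 1024.914],
       [   0.   ,    0.   ,    0.   ,    1.   ]])}
wrist {'fx': 297.3186396354542, 'fy': 297.3186396354542, 'cx': 254.69644797718203, 'cy': 191.76476083016823, 'tool_from_camera': array([[   0.   ,    0.962,    0.272,   67.775],
       [   1.   ,   -0.001,    0.   ,    0.05 ],
       [   0.001,    0.272,   -0.962, -131.95 ],
       [   0.   ,    0.   ,    0.   ,    1.   ]])}
```

```bash
cd pics; python3 -c "
import cv2
a=cv2.imread('scene0.png');cv2.imwrite('s.png',cv2.resize(a,(800,600),interpolation=cv2.INTER_CUBIC))
a=cv2.imread('top0.png');cv2.imwrite('t.png',cv2.resize(a,(800,600),interpolation=cv2.INTER_CUBIC))"
```

```text
(no output)
```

View pics/s.png

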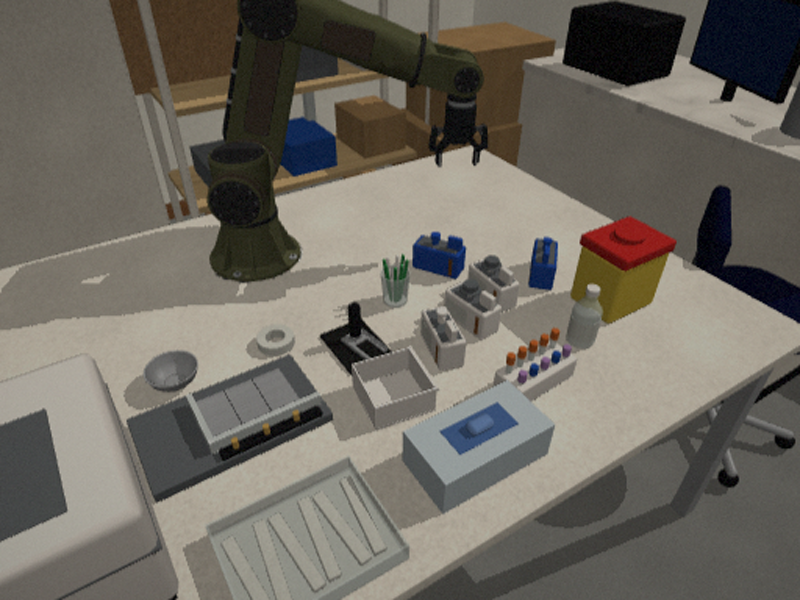

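View pics/t.png

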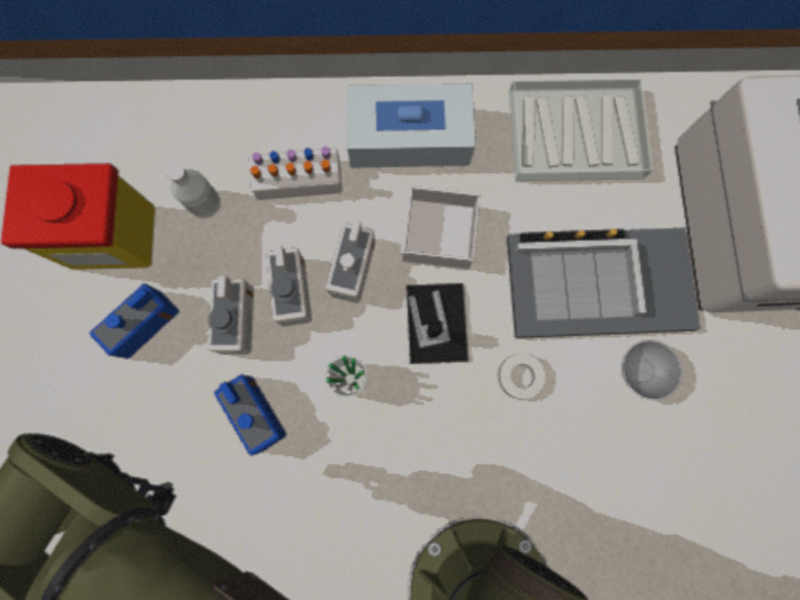

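Top view (800x600 scaling): the white packs are at about (230,315), (287,285) and (350,260), with fins pointing to the top of the image. The blue look-alikes at (135,320) and (250,413) don't fit. The neck at (347,262) has no cap. The puller is on the dark mat at (435,322), the tub is at (440,225), and the bay is at (585,285) with its inner corner at about (637,243). The tray of strips is clutter. I'll enlarge to confirm.

```bash
cat > h.py <<'E'
import cv2,numpy as np
from station import *
from scipy.spatial.transform import Rotation as R
np.set_printoptions(suppress=True,precision=3)
def cam(n,s=None):
    m=camera_model(n)
    if n=="wrist":
        s=s or sense(); T=np.eye(4); T[:3,:3]=R.from_euler('xyz',s['tool_rot']).as_matrix(); T[:3,3]=s['eef_pos']
        m['T']=T@m['tool_from_camera']
    m['n']=n; return m
def ray(m,u,v):
    a=np.array([(u-m['cx'])/m['fx'],(v-m['cy'])/m['fy']])
    if m['n']=="wrist":
        r=np.hypot(*a); d=np.r_[a*np.sin(r)/max(r,1e-9),np.cos(r)]
    else: d=np.r_[a,1]
    d=d*[1,-1,-1]; return m['T'][:3,3],m['T'][:3,:3]@d
def onz(m,u,v,z):
    o,d=ray(m,u,v); return (o+d*(z-o[2])/d[2])
def proj(m,P):
    p=np.linalg.inv(m['T'])@np.r_[P,1]; p=p[:3]*[1,-1,-1]
    if m['n']=="wrist":
        q=np.hypot(p[0],p[1]); t=np.arctan2(q,p[2]); a=p[:2]/max(q,1e-9)*t
    else: a=p[:2]/p[2]
    return np.array([m['cx']+a[0]*m['fx'],m['cy']+a[1]*m['fy']])
def snap(n,name):
    s=sense(); im=cv2.cvtColor(capture(n),cv2.COLOR_RGB2BGR); cv2.imwrite(f"pics/{name}.png",im); return cam(n,s),im
E
python3 - <<'E'
import cv2
a=cv2.imread('pics/top0.png')
cv2.imwrite('pics/c1.png',cv2.resize(a[135:235,125:245],None,fx=6,fy=6,interpolation=cv2.INTER_CUBIC))
cv2.imwrite('pics/c2.png',cv2.resize(a[115:240,255:455],None,fx=4,fy=4,interpolation=cv2.INTER_CUBIC))
E
```

```text
(no output)
```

View pics/c1.png

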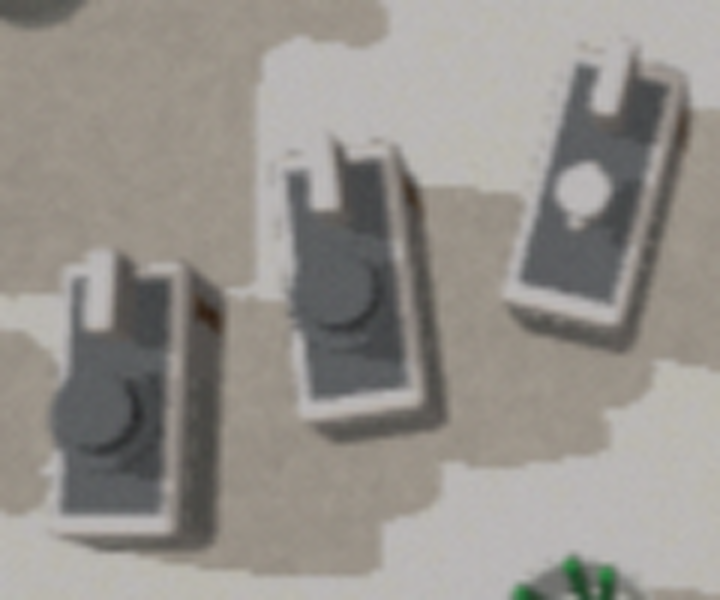

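View pics/c2.png

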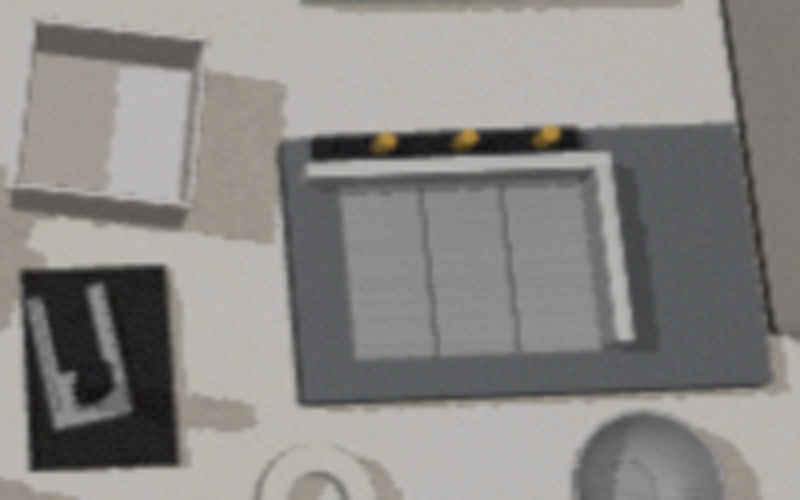

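```bash
python3 - <<'E'
from h import *
m=cam("top")
f=lambda off,s,p,z:np.array([onz(m,off[0]+(u+.5)/s-.5,off[1]+(v+.5)/s-.5,z)[:2] for u,v in p])
A=((125,135),6);B=((255,115),4)
for n,p in dict(pA=[(66,268),(185,265),(172,530),(55,525)],pB=[(285,158),(390,147),(420,395),(303,410)],pC=[(578,55),(685,75),(618,318),(510,298)]).items():
    q=f(*A,p,75); d=q[0]+q[1]-q[2]-q[3]; e=q[0]+q[3]-q[1]-q[2]
    print(n,q.mean(0),np.degrees(np.arctan2(d[1],d[0])),np.linalg.norm(d)/2,np.linalg.norm(e)/2,np.degrees(np.arctan2(e[1],e[0])))
q=f(*B,[(308,178),(597,173),(617,340)],55); print('bay',q,np.degrees(np.arctan2(*(q[0]-q[1])[::-1])),np.degrees(np.arctan2(*(q[1]-q[2])[::-1])),np.linalg.norm(q[0]-q[1]))
q=f(*B,[(35,298),(97,285),(132,410),(58,428)],8);d=q[0]+q[1]-q[2]-q[3];print('puller',q,q.mean(0),np.degrees(np.arctan2(d[1],d[0])),np.linalg.norm(d)/2)
q=f(*B,[(22,268),(165,266),(180,465),(32,468)],8);print('mat',q,q.mean(0))
q=f(*B,[(37,22),(205,40),(187,207),(12,190)],65);print('tub',q,q.mean(0))
for n,p,z in [('cup',(347,375),120),('roll',(522,376),25),('dish',(652,368),45)]: print(n,onz(m,p[0]*.64,p[1]*.64,z))
E
```

```text
pA [490.295 435.704] -0.7184862958188781 121.37261968290264 53.971933165653844 88.06917998546459
pB [543.813 331.219] 6.002325155852184 120.0103305341217 51.545556778999085 95.42526361829147
pC [584.643 215.387] -15.683080302400684 121.57130424246418 51.440774723219896 77.71777378286906
bay [[ 601.344  -93.746]
 [ 599.962 -304.408]
 [ 476.912 -305.286]] 89.62394421497422 0.4088191014038561 210.66612834847203
puller [[527.231 104.883]
 [535.94   58.3  ]
 [441.642  36.382]
 [429.867  91.146]] [483.67   72.678] 10.538297556103808 97.4749099262503
mat [[550.341 113.873]
 [549.17    6.777]
 [400.508   3.199]
 [401.242 111.078]] [475.315  58.732]
tub [[721.428  99.07 ]
 [704.678 -23.141]
 [579.188  -3.361]
 [594.792 120.984]] [650.022  48.388]
cup [374.077 219.719 120.   ]
roll [368.826 -91.445  25.   ]
dish [ 375.779 -322.254   45.   ]
```

Pack poses are measured: A (490,436), B (544,331), C (585,215). All three are white, and A and B have caps. The inner bay corner is at about (600,-304) with yaw about 0.4°. I'm moving above the packs for a close look.

Call:
step_arm(commands=[[0,0,-0.024,0,0,0,-1],[0,0,-0.024,0,0,0,-1],[0,0,-0.0241,0,0,0,-1],[0,0,0,-0.03,-0.017,-0.003,-1],[0,0,0,-0.03,-0.017,-0.003,-1],[0,0,0,-0.03,-0.017,-0.003,-1],[0,0,0,-0.03,-0.017,-0.003,-1],[0,0,0,-0.03,-0.017,-0.003,-1]])

```text
time: 1.15
eef_pos: [391.5, 408.9, 257.2]
tool_rot: [-3.141, -0.0, -3.141]
contact_force: [0.7, 0.1, -0.7]
opening: 85.6
```

Call:
step_arm(commands=[[0,0,0,-0.03,-0.017,0,-1],[0,0,0,-0.03,-0.017,0,-1],[0,0,0,-0.03,-0.017,0,-1],[0,0,0,-0.03,-0.017,0,-1],[0,0,0,-0.03,-0.017,0,-1],[0,0,0,0,0,0,-1],[0,0,0,0,0,0,-1],[0,0,0,0,0,0,-1]])

```text
time: 2.15
eef_pos: [540.0, 325.2, 257.4]
tool_rot: [3.142, -0.0, -3.14]
contact_force: [-0.1, -0.1, 0.5]
opening: 85.4
```

```bash
python3 - <<'E'
from h import *
print(sense()['tool_rot'],sense()['joint_pos'])
m,im=snap("wrist","w1")
for z,n in [(75,'pA')]:pass
for P in [(490,436),(544,331),(585,215)]: print(proj(m,[*P,75]))
cv2.imwrite('pics/w1b.png',cv2.resize(im,(800,600),interpolation=cv2.INTER_CUBIC))
E
```

```text
[ 3.142 -0.    -3.14 ] [ 0.484  0.472  1.249  0.     1.42  -1.088]
[356.626 129.496]
[260.571 176.751]
[160.266 211.565]
```

View pics/w1b.png

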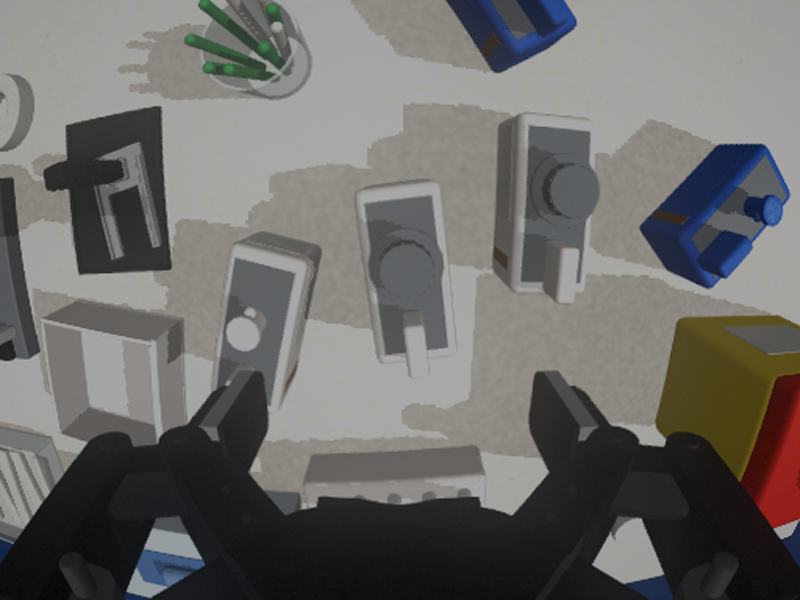

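Wrist view: A's fin is at (567,272), B's at (415,345), and C's (neck uncovered at (243,333)) is partly hidden by the finger. The positions agree with the top view. Picking C first.

Call:
step_arm(commands=[[0,0,0,-0.0172,-0.0243,0.0194,-1],[0,0,0,-0.0172,-0.0243,0.0194,-1],[0,0,0,-0.0172,-0.0243,0.0194,-1],[0,0,0,-0.0172,-0.0243,0.0194,-1],[0,0,0,-0.0172,-0.0243,0.0194,-1],[0,0,0.0218,0,0,0,-1],[0,0,0.0218,0,0,0,-1],[0,0,0,0,0,0,-1]])

```text
time: 3.2
eef_pos: [626.4, 203.6, 160.4]
tool_rot: [3.141, 0.0, 2.869]
contact_force: [-0.3, -0.2, -0.2]
opening: 85.0
```

Call:
step_arm(commands=[[0,0,0,0,0,0.023,-1],[0,0,0,0,0,0.023,-1],[0,0,0,0,0,0.023,-1],[0,0,0,0,0,0,-1],[0,0,0,0,0,0,1],[0,0,0,0,0,0,1],[0,0,0,0,0,0,1],[0,0,0,0,0,0,1]])

```text
time: 4.2
eef_pos: [626.8, 203.3, 91.7]
tool_rot: [3.141, 0.001, 2.868]
contact_force: [-1.0, -5.6, -5.7]
opening: 12.9
```

Call:
step_arm(commands=[[0,0,0,0,0,0,1],[0,0,0,0,0,0,1],[0,0,0,0,0,-0.005,1],[0,0,0,0,0,-0.02,1],[0,0,0,0,0,-0.03,1],[0,0,0,0,0,-0.03,1],[0,0,0,0,0,-0.025,1],[0,0,0,0,0,0,1]])

```text
time: 5.2
eef_pos: [627.3, 203.3, 204.2]
tool_rot: [3.139, 0.004, 2.868]
contact_force: [-0.4, 0.7, -5.9]
opening: 12.7
```

Call:
step_arm(commands=[[0,0,-0.015,0,0,0,1],[0,0,-0.0145,0,0,0,1],[0,0,-0.014,0,0,0,1],[0,0,0,0.0062,-0.0465,0,1],[0,0,0,0.0062,-0.0465,0,1],[0,0,0,0.0062,-0.0465,0,1],[0,0,0,0.0062,-0.0465,0,1],[0,0,0,0.0062,-0.0465,0,1]])

```text
time: 6.2
eef_pos: [594.8, -30.7, 200.3]
tool_rot: [3.141, -0.002, 3.141]
contact_force: [0.5, -0.6, -6.3]
opening: 13.1
```

Call:
step_arm(commands=[[0,0,0,0.0062,-0.0465,0,1],[0,0,0,0.0062,-0.0465,0,1],[0,0,0,0.0062,-0.0465,0,1],[0,0,0,0.0062,-0.0465,0,1],[0,0,0,0.0062,-0.0465,0,1],[0,0,0,0,0,0,1],[0,0,0,0,0,0,1],[0,0,0,0,0,0,1]])

```text
time: 7.2
eef_pos: [564.6, -260.9, 200.9]
tool_rot: [3.141, -0.001, -3.141]
contact_force: [0.6, -0.1, -6.4]
opening: 13.0
```

```bash
python3 - <<'E'
from h import *
s=sense();print(s['eef_pos'],s['tool_rot'],s['contact_force'])
m,im=snap("wrist","w2")
print(proj(m,[600,-304,55]),proj(m,[600,-94,55]),proj(m,[477,-305,55]))
cv2.imwrite('pics/w2b.png',cv2.resize(im,(800,600),interpolation=cv2.INTER_CUBIC))
E
```

```text
[ 564.595 -260.865  200.918] [ 3.141 -0.001 -3.141] [ 0.632 -0.071 -6.444]
[212.183 215.565] [407.606 213.725] [207.705  89.693]
```

View pics/w2b.png

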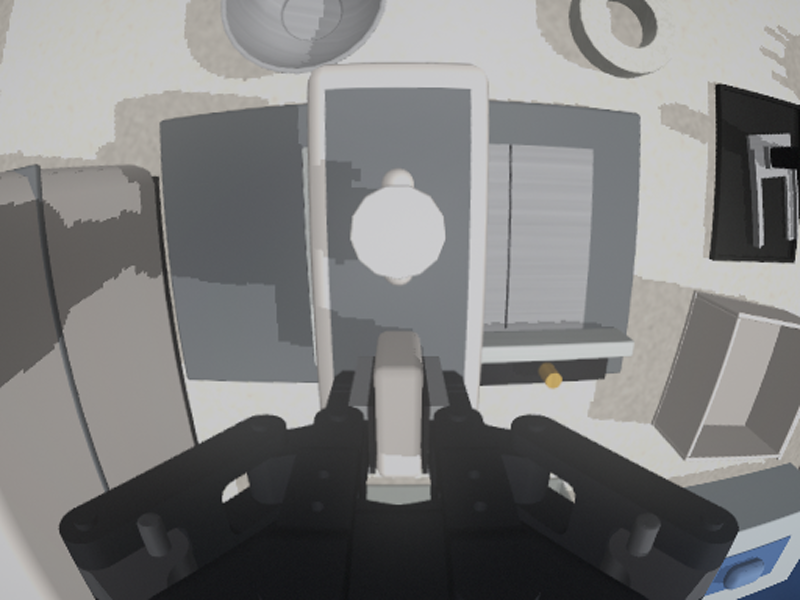

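Wrist view: the pack hangs centred in the jaws, with its neck at (398,235). The rear fence strip is at rows 328-358 for columns 482-632. I'm measuring the fence edges here to refine the bay.

```bash
python3 - <<'E'
from h import *
im=cv2.imread('pics/w2.png');g=cv2.cvtColor(im,cv2.COLOR_BGR2GRAY)
for c in (320,345,370,395): print(c,list(g[204:238,c]))
for r in (100,130,160,190,215): print('r',r,list(g[r,186:214]))
m=cam("wrist")
for u,v in [(320,221.5),(345,220.5),(370,219),(395,217)]: print(onz(m,u,v,55),onz(m,u,v-8,25))
E
```

```text
320 [np.uint8(168), np.uint8(167), np.uint8(163), np.uint8(134), np.uint8(137), np.uint8(139), np.uint8(139), np.uint8(136), np.uint8(109), np.uint8(116), np.uint8(116), np.uint8(115), np.uint8(115), np.uint8(117), np.uint8(117), np.uint8(118), np.uint8(118), np.uint8(144), np.uint8(187), np.uint8(201), np.uint8(201), np.uint8(200), np.uint8(200), np.uint8(200), np.uint8(198), np.uint8(198), np.uint8(198), np.uint8(173), np.uint8(108), np.uint8(68), np.uint8(69), np.uint8(70), np.uint8(69), np.uint8(68)]
345 [np.uint8(167), np.uint8(157), np.uint8(134), np.uint8(135), np.uint8(137), np.uint8(140), np.uint8(135), np.uint8(124), np.uint8(116), np.uint8(117), np.uint8(116), np.uint8(116), np.uint8(117), np.uint8(118), np.uint8(119), np.uint8(120), np.uint8(133), np.uint8(180), np.uint8(200), np.uint8(201), np.uint8(201), np.uint8(201), np.uint8(201), np.uint8(199), np.uint8(199), np.uint8(200), np.uint8(187), np.uint8(80), np.uint8(67), np.uint8(69), np.uint8(77), np.uint8(86), np.uint8(92), np.uint8(92)]
370 [np.uint8(167), np.uint8(154), np.uint8(135), np.uint8(136), np.uint8(139), np
[... 2553 characters left out ...]
.uint8(181), np.uint8(134), np.uint8(122), np.uint8(121)]
r 215 [np.uint8(97), np.uint8(96), np.uint8(96), np.uint8(96), np.uint8(96), np.uint8(96), np.uint8(96), np.uint8(96), np.uint8(98), np.uint8(96), np.uint8(97), np.uint8(97), np.uint8(97), np.uint8(100), np.uint8(166), np.uint8(174), np.uint8(138), np.uint8(160), np.uint8(163), np.uint8(166), np.uint8(169), np.uint8(171), np.uint8(174), np.uint8(176), np.uint8(178), np.uint8(167), np.uint8(127), np.uint8(100)]
[ 606.781 -194.765   55.   ] [ 609.005 -188.269   25.   ]
[ 606.135 -167.91    55.   ] [ 608.159 -158.808   25.   ]
[ 605.064 -139.691   55.   ] [ 606.796 -127.86    25.   ]
[ 603.53  -109.598   55.   ] [604.87  -94.864  25.   ]
```

```bash
python3 - <<'E'
from h import *
def edges(a,sgn,thr=10):
    d=np.diff(a.astype(float)); out=[]
    for i in range(1,len(d)-1):
        if abs(d[i])>thr and abs(d[i])>=abs(d[i-1]) and abs(d[i])>abs(d[i+1]):
            w=d[i-1:i+2]; w=np.where(np.sign(w)==np.sign(d[i]),abs(w),0); out.append((round(i+.5+(w[2]-w[0])/w.sum(),2),int(d[i])))
    return out
g=cv2.cvtColor(cv2.imread('pics/top0.png'),cv2.COLOR_BGR2GRAY)
for c in (345,358,370,380,390,398): print(c,[(140+e,s) for e,s in edges(g[140:170,c],0)])
for r in (162,170,178,186,194): print('r',r,[(395+e,s) for e,s in edges(g[r,395:425],0)])
m=cam('top')
for c in ((283,140),(737,125),(772,385),(302,405)): print(onz(m,255+c[0]/4,115+c[1]/4,25))
E
```

```text
345 [(np.float64(147.92), -61), (np.float64(154.39), 95), (np.float64(158.67000000000002), -59), (np.float64(163.44), 26)]
358 [(np.float64(147.78), -76), (np.float64(154.19), 73), (np.float64(157.77), -58), (np.float64(160.8), 19), (np.float64(162.47), 19)]
370 [(np.float64(146.74), -45), (np.float64(151.0), -23), (np.float64(153.45), 90), (np.float64(157.71), -62), (np.float64(161.3), 23)]
380 [(np.float64(146.81), -82), (np.float64(153.3), 87), (np.float64(157.17000000000002), -41), (np.float64(159.5), 12)]
390 [(np.float64(146.18), -39), (np.float64(149.62), -19), (np.float64(152.91), 64), (np.float64(156.74), -66), (np.float64(159.79), 17), (np.float64(161.36), 26)]
398 [(np.float64(146.33), -62), (np.float64(152.32), 97), (np.float64(156.7), -57), (np.float64(161.09), 20)]
r 162 [(np.float64(399.71), -12), (np.float64(404.12), 40), (np.float64(408.46), -61)]
r 170 [(np.float64(400.53), -16), (np.float64(405.13), 35), (np.float64(409.42), -63)]
r 178 [(np.float64(401.57), -12), (np.float64(406.15), 35), (np.float64(410.38), -67)]
r 186 [(np.float64(402.65), -12), (np.float64(407.14), 34), (np.float64(411.44), -66)]
r 194 [(np.float64(403.6), -13), (np.float64(408.07), 37), (np.float64(412.46), -63), (np.float64(418.25), 11)]
[638.712 -85.396  25.   ]
[ 642.219 -429.563   25.   ]
[ 444.452 -429.824   25.   ]
[438.924 -85.997  25.   ]
```

```bash
python3 - <<'E'
from h import *
m=cam('top')
a=np.array([onz(m,c,r,55)[:2] for c,r in [(345,158.67),(358,157.77),(370,157.7),(380,157.17),(390,156.74),(398,156.5)]])
b=np.array([onz(m,c,r,55)[:2] for c,r in [(404.12,162),(405.13,170),(406.15,178),(407.14,186),(408.07,194)]])
print(a,b)
p=np.polyfit(a[:,1],a[:,0],1);q=np.polyfit(b[:,0],b[:,1],1);print(-p[0],q[0])
x=600.
for _ in range(5): y=q[0]*x+q[1]; x=p[0]*y+p[1]
print('corner',x,y)
w=cam('wrist') # side fence top inner edge in w2 (lip left of 130)
E
```

```text
[[ 601.76  -132.691]
 [ 603.54  -170.715]
 [ 602.898 -205.672]
 [ 603.782 -234.964]
 [ 604.365 -264.264]
 [ 604.519 -287.696]] [[ 587.564 -303.771]
 [ 563.646 -304.095]
 [ 539.941 -304.446]
 [ 516.449 -304.707]
 [ 493.169 -304.794]]
0.015921571146897975 0.011271402361746874
corner 604.8726228770565 -303.6329752994732
```

Call:
step_arm(commands=[[0,0,-0.0022,0,0,0,1],[0,0,0,0,0,0.02,1],[0,0,0,0,0,0.02,1],[0,0,0,0,0,0.02,1],[0,0,0,0,0,0.015,1],[0,0,0,0,0,0.006,1],[0,0,0,-0.006,0,0,1],[0,0,0,-0.006,0,0,1]])

```text
time: 8.25
eef_pos: [577.3, -261.8, 121.2]
tool_rot: [-3.141, 0.001, -3.128]
contact_force: [0.1, 0.1, -5.8]
opening: 13.0
```

Call:
step_arm(commands=[[0,0,0,0,-0.005,0,1],[0,0,0,0,-0.003,0,1],[0,0,0,-0.003,0,0,1],[0,0,0,-0.002,0,0,1],[0,0,0,0,0,0,1],[0,0,0,0,0,0,1],[0,0,0,0,0,0,1],[0,0,0,0,0,0,1]])

```text
time: 9.25
eef_pos: [581.6, -269.6, 120.3]
tool_rot: [3.142, -0.0, -3.128]
contact_force: [-0.0, -0.1, -6.2]
opening: 13.1
```

Still free of contact. I'm closing in with small steps.

Call:
step_arm(commands=[[0,0,0,0,0,0.002,1],[0,0,0,-0.002,0,0,1],[0,0,0,0,-0.002,0,1],[0,0,0,0,-0.001,0,1],[0,0,0,0,0,0,1],[0,0,0,0,0,0,1],[0,0,0,0,0,0,1],[0,0,0,0,0,0,1]])

```text
time: 10.25
eef_pos: [583.3, -272.5, 117.9]
tool_rot: [3.141, -0.001, -3.128]
contact_force: [-5.1, 1.2, -8.7]
opening: 13.0
```

Call:
step_arm(commands=[[0,0,0,-0.001,-0.001,0,1],[0,0,0,0,0,0,1],[0,0,0,0,0,0,1],[0,0,0,0,0,0,1],[0,0,0,0,0,0,1],[0,0,0,0,0,0,1],[0,0,0,0,0,0,1],[0,0,0,0,0,0,1]])

```text
time: 11.25
eef_pos: [583.8, -273.0, 118.0]
tool_rot: [3.14, -0.003, -3.128]
contact_force: [-12.0, 5.1, -4.3]
opening: 13.1
```

Call:
step_arm(commands=[[0,0,0,-0.001,-0.001,0,1],[0,0,0,0,0,0,1],[0,0,0,0,0,0,1],[0,0,0,0,0,0,1],[0,0,0,0,0,0,1],[0,0,0,0,0,0,1],[0,0,0,0,0,0,1],[0,0,0,0,0,0,1]])

```text
time: 12.25
eef_pos: [584.7, -273.9, 118.0]
tool_rot: [3.14, -0.003, -3.128]
contact_force: [-11.4, 6.1, -3.9]
opening: 13.2
```

Call:
step_arm(commands=[[0,0,0,0,0,0.0015,1],[0,0,0,0,0,0,1],[0,0,0,0,0,0,0.3],[0,0,0,0,0,0,0.3],[0,0,0,0,0,0,0.3],[0,0,0,0,0,0,0.3],[0,0,0,0,0,-0.015,0.3],[0,0,0,0,0,-0.03,0.3]])

```text
time: 13.25
eef_pos: [585.4, -274.4, 162.3]
tool_rot: [3.141, -0.001, -3.128]
contact_force: [-0.3, 0.0, 1.0]
opening: 29.7
```

Call:
step_arm(commands=[[0,0,0,0,0,-0.05,0.3],[0,0,0,0,0,-0.05,0.3],[0,0,0,0.0075,0.02,0,0.3],[0,0,0,0.0075,0.03,0,0.3],[0,0,0,0.0075,0.03,0,0.3],[0,0,0,0.0075,0.03,0,0.3],[0,0,0,0,0,0,0.3],[0,0,0,0,0,0,0.3]])

```text
time: 14.25
eef_pos: [554.4, -165.4, 262.6]
tool_rot: [-3.141, 0.001, -3.128]
contact_force: [-0.3, -0.2, 0.4]
opening: 29.8
```

```bash
python3 - <<'E'
from h import *
s=sense();print(s['eef_pos'],s['tool_rot'],s['contact_force'])
m,im=snap("wrist","w3")
snap("top","t3")
cv2.imwrite('pics/w3b.png',cv2.resize(im,(800,600),interpolation=cv2.INTER_CUBIC))
E
```

```text
[ 554.377 -165.387  262.604] [-3.141  0.001 -3.128] [-0.254 -0.246  0.442]
```

View pics/w3b.png

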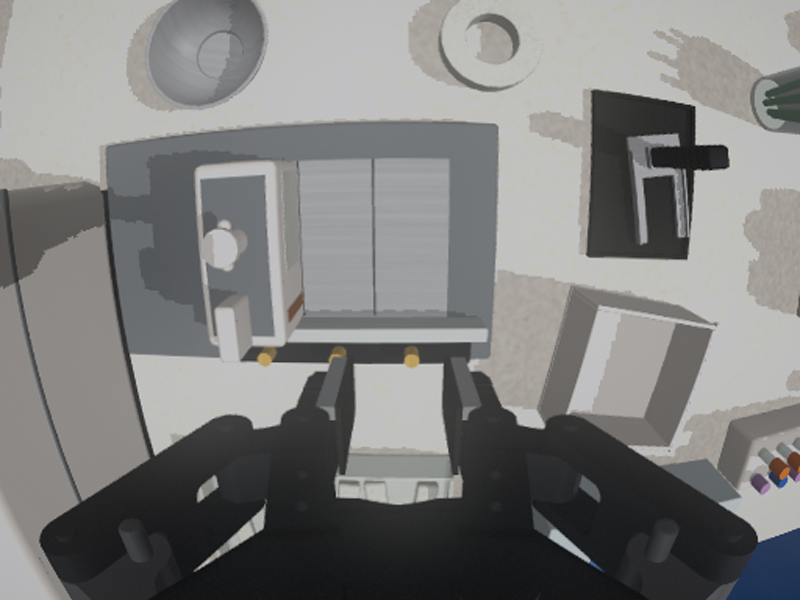

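The wrist view shows pack C seated in the corner at (250,250), with the mat and puller unchanged. I'll check numerically that A and B haven't been knocked, then go for B.

```bash
python3 - <<'E'
from h import *
a,b=[cv2.imread(f'pics/{n}.png').astype(int) for n in('top0','t3')]
d=abs(a-b).max(2)
for n,(x0,x1,y0,y1) in dict(A=(132,163,175,228),B=(172,200,155,208),pul=(258,300,180,232),C=(208,242,140,195)).items(): print(n,(d[y0:y1,x0:x1]>40).sum())
E
```

```text
A 0
B 0
pul 37
C 1126
```

Call:
step_arm(commands=[[0,0,0,-0.0039,0.05,0,0.3],[0,0,0,-0.0039,0.05,0,0],[0,0,0,-0.0039,0.05,0,-1],[0,0,0,-0.0039,0.05,0,-1],[0,0,0,-0.0039,0.05,0,-1],[0,0,0,-0.0039,0.05,0,-1],[0,0,0,-0.0039,0.05,0,-1],[0,0,0,-0.0039,0.05,0,-1]])

```text
time: 15.35
eef_pos: [580.4, 236.5, 261.7]
tool_rot: [-3.142, -0.0, -3.129]
contact_force: [0.8, -0.7, -0.0]
opening: 85.1
```

Call:
step_arm(commands=[[0,0,0,-0.0039,0.05,0,-1],[0,0,0,-0.0039,0.05,0,-1],[0,0,-0.0137,0,0,0,-1],[0,0,0,0,0,0.025,-1],[0,0,0,0,0,0.025,-1],[0,0,0,0,0,0.025,-1],[0,0,0,0,0,0,-1],[0,0,0,0,0,0,-1]])

```text
time: 16.35
eef_pos: [587.1, 335.4, 188.0]
tool_rot: [3.141, 0.001, -3.043]
contact_force: [-0.1, -0.0, -0.5]
opening: 85.4
```

```bash
python3 - <<'E'
from h import *
s=sense();print(s['eef_pos'],s['tool_rot'])
m,im=snap("wrist","w4");print([proj(m,p) for p in [(586.6,335.7,109),(568,334,109),(605,338,109)]])
cv2.imwrite('pics/w4b.png',cv2.resize(im[100:340],(800,375),interpolation=cv2.INTER_CUBIC))
E
```

```text
[587.101 335.428 187.967] [ 3.141  0.001 -3.043]
[array([256.03 , 201.811]), array([256.272, 177.356]), array([256.601, 224.874])]
```

View pics/w4b.png

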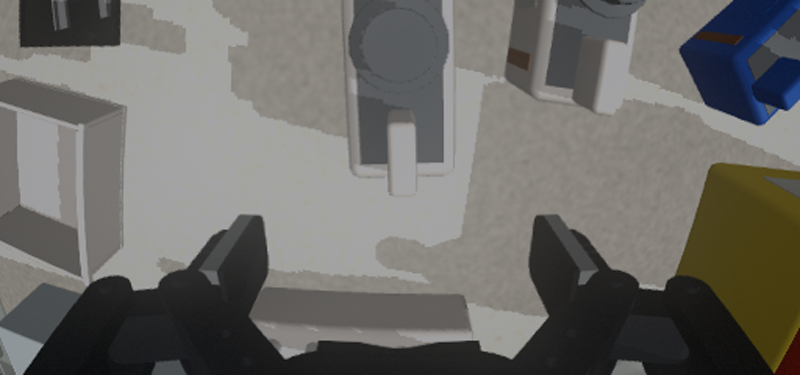

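B's fin is centred at crop (402,155), where the projection puts it. Descending to grip.

Call:
step_arm(commands=[[0,0,0,0,0,0.03,-1],[0,0,0,0,0,0.03,-1],[0,0,0,0,0,0.03,-1],[0,0,0,0,0,0.0062,-1],[0,0,0,0,0,0,1],[0,0,0,0,0,0,1],[0,0,0,0,0,0,1],[0,0,0,0,0,0,1]])

```text
time: 17.4
eef_pos: [586.6, 335.7, 91.2]
tool_rot: [3.141, 0.001, -3.042]
contact_force: [6.0, -4.1, -1.0]
opening: 12.9
```

Call:
step_arm(commands=[[0,0,0,0,0,0,1],[0,0,0,0,0,0,1],[0,0,0,0,0,-0.005,1],[0,0,0,0,0,-0.02,1],[0,0,0,0,0,-0.03,1],[0,0,0,0,0,-0.03,1],[0,0,0,0,0,-0.025,1],[0,0,0.0135,0,0,0,1]])

```text
time: 18.4
eef_pos: [587.1, 335.8, 204.3]
tool_rot: [3.14, 0.004, -3.129]
contact_force: [0.1, 0.5, -6.2]
opening: 13.0
```

Call:
step_arm(commands=[[0,0,0,0.0025,-0.049,0,1],[0,0,0,0.0025,-0.049,0,1],[0,0,0,0.0025,-0.049,0,1],[0,0,0,0.0025,-0.049,0,1],[0,0,0,0.0025,-0.049,0,1],[0,0,0,0.0025,-0.049,0,1],[0,0,0,0.0025,-0.049,0,1],[0,0,0,0.0025,-0.049,0,1]])

```text
time: 19.4
eef_pos: [572.0, -58.3, 201.7]
tool_rot: [-3.142, 0.001, -3.127]
contact_force: [0.4, 0.7, -6.9]
opening: 12.6
```

Call:
step_arm(commands=[[0,0,0,0.0025,-0.049,0,1],[0,0,0,0.0025,-0.049,0,1],[0,0,0,0.0025,-0.049,0,1],[0,0,0,0,0,0,1],[0,0,0,0,0,0.02,1],[0,0,0,0,0,0.02,1],[0,0,0,0,0,0.02,1],[0,0,0,0,0,0,1]])

```text
time: 20.4
eef_pos: [566.4, -203.1, 140.0]
tool_rot: [3.14, -0.002, -3.127]
contact_force: [0.5, -0.4, -5.3]
opening: 13.3
```

Call:
step_arm(commands=[[0,0,0,0,0,0.012,1],[0,0,0,0,0,0.0095,1],[0,0,0,-0.006,0,0,1],[0,0,0,-0.006,0,0,1],[0,0,0,0,-0.004,0,1],[0,0,0,0,-0.003,0,1],[0,0,0,0,0,0,1],[0,0,0,0,0,0,1]])

```text
time: 21.4
eef_pos: [578.9, -210.7, 119.1]
tool_rot: [3.142, -0.0, -3.127]
contact_force: [-0.8, 0.1, -6.1]
opening: 13.0
```

Call:
step_arm(commands=[[0,0,0,-0.002,0,0,1],[0,0,0,-0.002,0,0,1],[0,0,0,0,-0.001,0,1],[0,0,0,0,-0.001,0,1],[0,0,0,0,0,0,1],[0,0,0,0,0,0,1],[0,0,0,0,0,0,1],[0,0,0,0,0,0,1]])

```text
time: 22.4
eef_pos: [583.0, -212.6, 119.1]
tool_rot: [-3.142, 0.0, -3.127]
contact_force: [-0.0, 1.1, -6.6]
opening: 13.1
```

Call:
step_arm(commands=[[0,0,0,-0.001,-0.001,0,1],[0,0,0,0,0,0,1],[0,0,0,0,0,0,1],[0,0,0,0,0,0,1],[0,0,0,0,0,0,1],[0,0,0,0,0,0,1],[0,0,0,0,0,0,1],[0,0,0,0,0,0,1]])

```text
time: 23.4
eef_pos: [584.0, -213.6, 119.0]
tool_rot: [3.141, -0.0, -3.127]
contact_force: [-4.4, 0.8, -5.2]
opening: 13.1
```

Call:
step_arm(commands=[[0,0,0,-0.001,-0.001,0.0015,1],[0,0,0,0,0,0,1],[0,0,0,0,0,0,1],[0,0,0,0,0,0,1],[0,0,0,0,0,0,1],[0,0,0,0,0,0,1],[0,0,0,0,0,0,1],[0,0,0,0,0,0,1]])

```text
time: 24.4
eef_pos: [584.5, -214.2, 117.7]
tool_rot: [3.141, -0.002, -3.127]
contact_force: [-9.1, 4.5, -0.1]
opening: 12.9
```

Call:
step_arm(commands=[[0,0,0,-0.0005,-0.001,0,1],[0,0,0,0,0,0,1],[0,0,0,0,0,0,1],[0,0,0,0,0,0,1],[0,0,0,0,0,0,1],[0,0,0,0,0,0,1],[0,0,0,0,0,0,1],[0,0,0,0,0,0,1]])

```text
time: 25.4
eef_pos: [584.7, -214.6, 117.6]
tool_rot: [3.14, -0.003, -3.127]
contact_force: [-12.0, 9.2, 1.6]
opening: 13.0
```

Call:
step_arm(commands=[[0,0,0,0,0,0.001,1],[0,0,0,0,0,0,1],[0,0,0,0,0,0,0.3],[0,0,0,0,0,0,0.3],[0,0,0,0,0,0,0.3],[0,0,0,0,0,0,0.3],[0,0,0,0,0,-0.015,0.3],[0,0,0,0,0,-0.03,0.3]])

```text
time: 26.4
eef_pos: [585.3, -215.4, 162.1]
tool_rot: [3.141, -0.001, -3.127]
contact_force: [-0.2, 0.5, 0.7]
opening: 29.8
```

Call:
step_arm(commands=[[0,0,0,0,0,-0.05,0.3],[0,0,0,0,0,-0.05,0.3],[0,0,0,0.0032,0.05,0,0.3],[0,0,0,0.0032,0.05,0,0],[0,0,0,0.0032,0.05,0,-1],[0,0,0,0.0032,0.05,0,-1],[0,0,0,0.0032,0.05,0,-1],[0,0,0,0.0032,0.05,0,-1]])

```text
time: 27.4
eef_pos: [561.7, 85.7, 262.9]
tool_rot: [3.141, 0.002, -3.127]
contact_force: [-0.4, 0.2, 0.3]
opening: 85.4
```

Call:
step_arm(commands=[[0,0,0,0.0032,0.05,0,-1],[0,0,0,0.0032,0.05,0,-1],[0,0,0,0.0032,0.05,0,-1],[0,0,0,0.0032,0.05,0,-1],[0,0,0,0.0032,0.05,0,-1],[0,0,0,0.0032,0.05,0.02,-1],[0,0,0.0055,0.0032,0.05,0.02,-1],[0,0,0,0,0,0.02,-1]])

```text
time: 28.4
eef_pos: [533.2, 436.9, 201.4]
tool_rot: [3.141, 0.0, 3.125]
contact_force: [0.5, -0.9, 0.3]
opening: 85.3
```

```bash
python3 - <<'E'
from h import *
s=sense();print(s['eef_pos'],s['tool_rot'])
m,im=snap("wrist","w5");print([proj(m,p) for p in [(552.3,435,109),(514.3,435.5,109),(533.3,435,109)]])
cv2.imwrite('pics/w5b.png',cv2.resize(im[40:240],(800,312),interpolation=cv2.INTER_CUBIC))
E
```

```text
[533.2   436.901 201.375] [3.141 0.    3.125]
[array([253.385, 219.84 ]), array([253.161, 173.781]), array([252.956, 197.356])]
```

View pics/w5b.png

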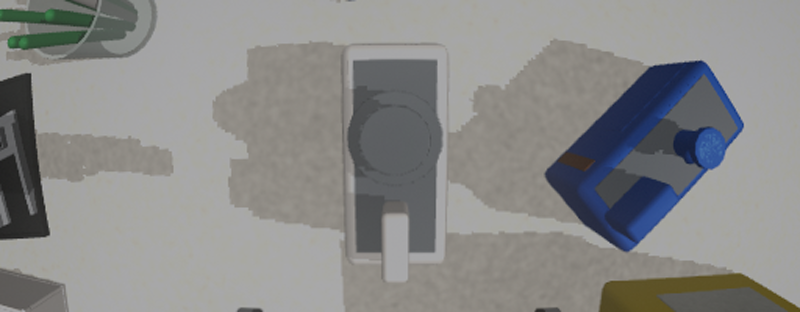

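A's fin is at crop (395,245), where the projection puts it. It's white with its cap on, and the blue look-alike is off to the right. Gripping.

Call:
step_arm(commands=[[0,0,0,0,0,0.035,-1],[0,0,0,0,0,0.035,-1],[0,0,0,0,0,0.03,-1],[0,0,0,0,0,0.01,-1],[0,0,0,0,0,0,1],[0,0,0,0,0,0,1],[0,0,0,0,0,0,1],[0,0,0,0,0,0,1]])

```text
time: 29.45
eef_pos: [534.6, 434.0, 92.3]
tool_rot: [3.141, 0.001, 3.122]
contact_force: [1.7, -1.6, -3.1]
opening: 13.0
```

Call:
step_arm(commands=[[0,0,0,0,0,0,1],[0,0,0,0,0,0,1],[0,0,0,0,0,-0.005,1],[0,0,0,0,0,-0.02,1],[0,0,0,0,0,-0.03,1],[0,0,0,0,0,-0.03,1],[0,0,0,0,0,-0.025,1],[0,0,-0.005,0,0,0,1]])

```text
time: 30.45
eef_pos: [534.9, 434.1, 204.4]
tool_rot: [3.139, 0.003, -3.129]
contact_force: [-0.4, -0.6, -7.0]
opening: 12.9
```

Call:
step_arm(commands=[[0,0,0,-0.006,-0.0481,-0.0125,1],[0,0,0,-0.006,-0.0481,-0.0125,1],[0,0,0,-0.006,-0.0481,0,1],[0,0,0,-0.006,-0.0481,0,1],[0,0,0,0,-0.0481,0,1],[0,0,0,0,-0.0481,0,1],[0,0,0,0,-0.0481,0,1],[0,0,0,0,-0.0481,0,1]])

```text
time: 31.45
eef_pos: [562.3, 47.7, 225.6]
tool_rot: [3.142, -0.001, -3.129]
contact_force: [0.2, -0.1, -6.8]
opening: 12.8
```

Call:
step_arm(commands=[[0,0,0,0,-0.0481,0,1],[0,0,0,0,-0.0481,0,1],[0,0,0,0,-0.0481,0,1],[0,0,0,0,-0.0481,0,1],[0,0,0,0,0,0.03,1],[0,0,0,0,0,0.03,1],[0,0,0,0,0,0.03,1],[0,0,0,0,0,0,1]])

```text
time: 32.45
eef_pos: [563.6, -142.7, 133.8]
tool_rot: [3.14, -0.005, -3.129]
contact_force: [-0.3, 0.1, -6.0]
opening: 13.0
```

Call:
step_arm(commands=[[0,0,0,0,0,0.01,1],[0,0,0,0,0,0.0045,1],[0,0,0,-0.007,0,0,1],[0,0,0,-0.008,0,0,1],[0,0,0,0,-0.004,0,1],[0,0,0,0,-0.003,0,1],[0,0,0,0,0,0,1],[0,0,0,0,0,0,1]])

```text
time: 33.45
eef_pos: [580.1, -150.0, 122.1]
tool_rot: [3.142, -0.0, -3.13]
contact_force: [-0.5, 1.1, -6.7]
opening: 13.1
```

Call:
step_arm(commands=[[0,0,0,-0.002,0,0,1],[0,0,0,-0.0015,0,0,1],[0,0,0,0,-0.001,0,1],[0,0,0,0,-0.001,0,1],[0,0,0,0,0,0,1],[0,0,0,0,0,0,1],[0,0,0,0,0,0,1],[0,0,0,0,0,0,1]])

```text
time: 34.45
eef_pos: [583.0, -151.4, 121.6]
tool_rot: [3.141, -0.003, -3.13]
contact_force: [-4.4, 2.2, -5.3]
opening: 12.9
```

Call:
step_arm(commands=[[0,0,0,-0.001,-0.001,0,1],[0,0,0,0,0,0,1],[0,0,0,0,0,0,1],[0,0,0,0,0,0,1],[0,0,0,0,0,0,1],[0,0,0,0,0,0,1],[0,0,0,0,0,0,1],[0,0,0,0,0,0,1]])

```text
time: 35.45
eef_pos: [583.5, -152.1, 121.4]
tool_rot: [3.14, -0.004, -3.129]
contact_force: [-9.4, 4.9, -3.2]
opening: 13.1
```

Call:
step_arm(commands=[[0,0,0,0,0,0.002,1],[0,0,0,0,-0.001,0,1],[0,0,0,0,0,0,1],[0,0,0,0,0,0,1],[0,0,0,0,0,0,1],[0,0,0,0,0,0,1],[0,0,0,0,0,0,1],[0,0,0,0,0,0,1]])

```text
time: 36.45
eef_pos: [583.4, -153.1, 119.4]
tool_rot: [3.14, -0.004, -3.13]
contact_force: [-9.6, 4.9, -3.8]
opening: 12.4
```

Call:
step_arm(commands=[[0,0,0,-0.0005,-0.001,0.001,1],[0,0,0,0,0,0,1],[0,0,0,0,0,0,1],[0,0,0,0,0,0,1],[0,0,0,0,0,0,1],[0,0,0,0,0,0,1],[0,0,0,0,0,0,1],[0,0,0,0,0,0,1]])

```text
time: 37.45
eef_pos: [583.7, -154.0, 118.5]
tool_rot: [3.14, -0.005, -3.13]
contact_force: [-11.8, 5.1, -1.6]
opening: 13.0
```

Call:
step_arm(commands=[[0,0,0,0,-0.001,0.0008,1],[0,0,0,0,0,0,1],[0,0,0,0,0,0,1],[0,0,0,0,0,0,1],[0,0,0,0,0,0,1],[0,0,0,0,0,0,1],[0,0,0,0,0,0,1],[0,0,0,0,0,0,1]])

```text
time: 38.45
eef_pos: [584.0, -154.4, 118.0]
tool_rot: [3.139, -0.004, -3.129]
contact_force: [-12.6, 10.1, 1.5]
opening: 12.8
```

Call:
step_arm(commands=[[0,0,0,0,0,0,1],[0,0,0,0,0,0,0.3],[0,0,0,0,0,0,0.3],[0,0,0,0,0,0,0.3],[0,0,0,0,0,0,0.3],[0,0,0,0,0,-0.015,0.3],[0,0,0,0,0,-0.03,0.3],[0,0,0,0,0,-0.05,0.3]])

```text
time: 39.45
eef_pos: [584.7, -155.8, 214.2]
tool_rot: [3.141, -0.002, -3.13]
contact_force: [0.6, -0.4, 0.4]
opening: 29.7
```

Call:
step_arm(commands=[[0,0,0,0,0,-0.05,0.3],[0,0,0,0.018,-0.015,-0.01,0.3],[0,0,0,0.018,-0.015,-0.01,0.3],[0,0,0,0,0,0,0.3],[0,0,0,0,0,0,0.3],[0,0,0,0,0,0,0.3],[0,0,0,0,0,0,0.3],[0,0,0,0,0,0,0.3]])

```text
time: 40.45
eef_pos: [549.7, -186.1, 283.0]
tool_rot: [3.141, -0.0, -3.13]
contact_force: [1.0, -0.2, 0.9]
opening: 29.9
```

```bash
python3 - <<'E'
from h import *
s=sense();print(s['eef_pos'],s['tool_rot'])
m,im=snap("wrist","w6"); snap("top","t6")
c0=np.array([606,-304,0]);ye=.013;e=R.from_euler('z',ye).as_matrix()
for y in(30,90,150): print([proj(m,c0+e@np.array([x,y,z])) for x,z in((-77,134),(-130,100),(0,100))])
cv2.imwrite('pics/w6b.png',cv2.resize(im,(800,600),interpolation=cv2.INTER_CUBIC))
E
```

```text
[ 549.698 -186.112  283.029] [ 3.141 -0.    -3.13 ]
[array([165.349, 158.909]), array([172.471, 105.296]), array([178.889, 219.768])]
[array([225.458, 157.947]), array([227.885, 103.256]), array([230.114, 220.286])]
[array([288.023, 157.932]), array([285.174, 103.282]), array([282.828, 220.227])]
```

View pics/w6b.png

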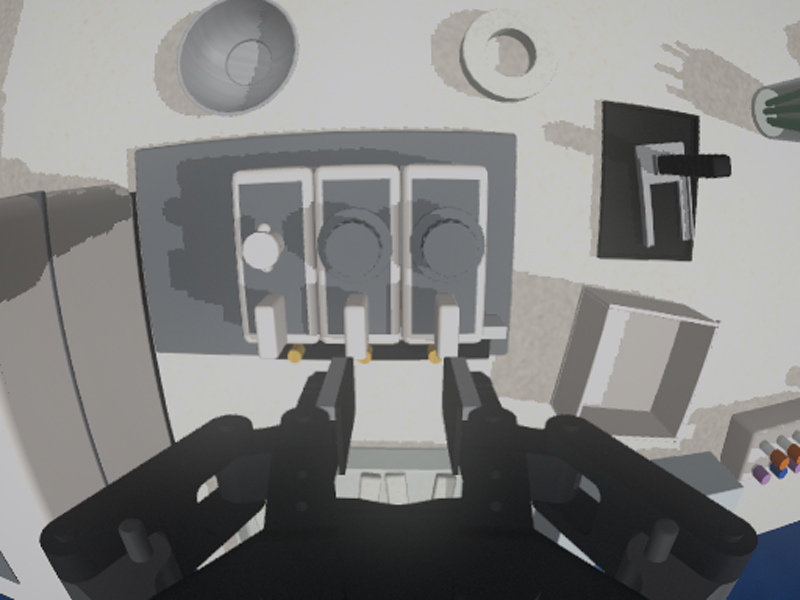

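All three packs sit tight. Cap tops are at (351,243) and (452,246), within about 2 px of the predicted (352,247) and (450,247). Going to the puller, whose handle top is at about (730,166).

Call:
step_arm(commands=[[0,0,0,0.0153,0.0424,0,0],[0,0,0,0.0153,0.0424,0,-1],[0,0,0,0.0153,0.0424,0.015,-1],[0,0,0,0.0153,0.0424,0.02,-1],[0,0,0,0.0153,0.0424,0.02,-1],[0,0,0,0.0153,0.0424,0.018,-1],[0,0,-0.0137,0,0,0,-1],[0,0,-0.0137,0,0,0,-1]])

```text
time: 41.55
eef_pos: [454.7, 67.6, 210.3]
tool_rot: [-3.142, 0.0, -2.954]
contact_force: [-0.3, 0.6, 1.1]
opening: 85.4
```

Call:
step_arm(commands=[[0,0,0,0,0,0,-1],[0,0,0,0,0,0,-1],[0,0,0,0,0,0,-1],[0,0,0,0,0,0,-1],[0,0,0,0,0,0,-1],[0,0,0,0,0,0,-1],[0,0,0,0,0,0,-1],[0,0,0,0,0,0,-1]])

```text
time: 42.55
eef_pos: [454.9, 67.0, 210.3]
tool_rot: [3.142, 0.0, -2.958]
contact_force: [-0.7, 0.4, 1.0]
opening: 85.5
```

```bash
python3 - <<'E'
from h import *
s=sense();print(s['eef_pos'],s['tool_rot'],s['joint_pos'])
m,im=snap("wrist","w7");e=R.from_euler('z',.184).as_matrix();o=np.array([455.2,67.4,4])
print([proj(m,o+e@np.array(p)) for p in [(0,0,100),(78,24,4),(78,-24,4),(-20,28,4),(-20,-28,4),(18,0,4)]])
cv2.imwrite('pics/w7b.png',cv2.resize(im,(800,600),interpolation=cv2.INTER_CUBIC))
E
```

```text
[454.851  67.027 210.296] [ 3.142  0.    -2.958] [ 0.067  0.13   1.806  0.     1.206 -1.688]
[array([256.008, 193.025]), array([275.16 , 232.555]), array([235.986, 232.569]), array([280.304, 152.737]), array([230.977, 152.724]), array([255.624, 185.092])]
```

View pics/w7b.png

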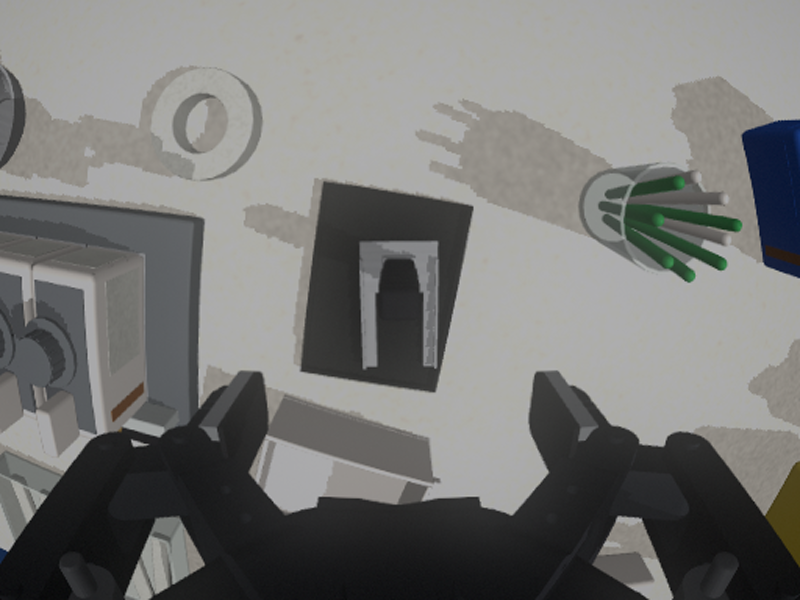

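The puller stands where measured: fork corners are at (361,241)-(438,241), tips at (369,368)/(430,368), and the handle top is at (400,305). Gripping the handle.

Call:
step_arm(commands=[[0,0,0,-0.002,0,0.035,-1],[0,0,0,0,0,0.035,-1],[0,0,0,0,0,0.035,-1],[0,0,0,0,0,0.033,-1],[0,0,0,0,0,0,-1],[0,0,0,0,0,0,1],[0,0,0,0,0,0,1],[0,0,0,0,0,0,1]])

```text
time: 43.6
eef_pos: [457.2, 67.4, 73.2]
tool_rot: [-3.141, 0.002, -2.958]
contact_force: [0.3, -0.5, -0.6]
opening: 31.8
```

Call:
step_arm(commands=[[0,0,0,0,0,0,1],[0,0,0,0,0,0,1],[0,0,0,0,0,0,1],[0,0,0,0,0,-0.005,1],[0,0,0,0,0,-0.03,1],[0,0,0,0,0,-0.04,1],[0,0,0,0,0,-0.04,1],[0,0,0,0,0,-0.04,1]])

```text
time: 44.6
eef_pos: [456.5, 67.3, 228.8]
tool_rot: [-3.142, -0.0, -2.958]
contact_force: [0.3, 0.1, -1.9]
opening: 21.3
```

```bash
python3 - <<'E'
from h import *
s=sense();print(s['eef_pos'],s['tool_rot'],s['contact_force'])
m,im=snap("wrist","w8")
cv2.imwrite('pics/w8b.png',cv2.resize(im[100:340,140:380],(600,600),interpolation=cv2.INTER_CUBIC))
E
```

```text
[456.465  67.344 228.795] [-3.142 -0.    -2.958] [ 0.317  0.066 -1.933]
```

View pics/w8b.png

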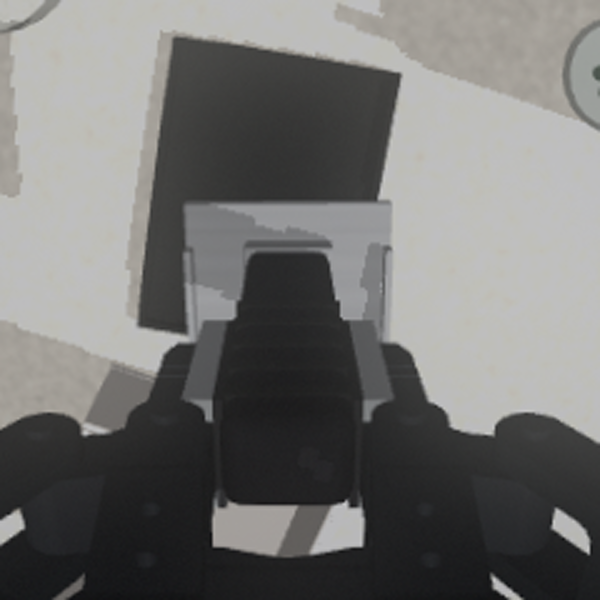

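```bash
python3 - <<'E'
from h import *
m=cam("wrist");s=sense()
im=cv2.imread('pics/w8.png');g=cv2.cvtColor(im,cv2.COLOR_BGR2GRAY)
print(list(map(int,g[190,206:224])),list(map(int,g[190,288:304])))
print(list(map(int,g[174:188,235])))
Rt=R.from_euler('xyz',s['tool_rot']).as_matrix()
for z in (160.2,164.2):
  for u,v in((213.6,190),(296.5,190),(214,181),(297,181)): print(z,Rt.T@(onz(m,u,v,z)-s['eef_pos']))
E
```

```text
[65, 64, 64, 62, 63, 62, 62, 79, 113, 127, 127, 126, 127, 126, 126, 126, 126, 125] [153, 154, 152, 153, 153, 153, 153, 154, 164, 188, 189, 189, 189, 189, 189, 189]
[51, 51, 51, 53, 52, 52, 70, 112, 147, 153, 150, 132, 122, 123]
160.2 [ 11.221 -30.476  73.675]
160.2 [11.253 29.384 73.625]
160.2 [ 17.919 -29.941  73.629]
160.2 [17.954 29.493 73.579]
164.2 [ 12.328 -29.898  69.667]
164.2 [12.36  28.794 69.618]
164.2 [ 18.896 -29.374  69.622]
164.2 [18.93  28.901 69.572]
```

The puller is held straight, with the fork offset known from the plate's rear edge. Moving in front of the left pack's cap (A).

Call:
step_arm(commands=[[0,0,0.0136,0,0,0,1],[0,0,0.0136,0,0,0,1],[0,0,0,0.0119,-0.0446,0,1],[0,0,0,0.0119,-0.0446,0,1],[0,0,0,0.0119,-0.0446,0,1],[0,0,0,0.0119,-0.0446,0,1],[0,0,0,0.0119,-0.0446,0,1],[0,0,0,0,0,0,1]])

```text
time: 45.65
eef_pos: [399.3, -158.4, 227.2]
tool_rot: [-3.141, -0.0, -3.133]
contact_force: [0.0, -0.1, -0.7]
opening: 21.1
```

Call:
step_arm(commands=[[0,0,0,0,0,0.015,1],[0,0,0,0,0,0.015,1],[0,0,0,0,0,0.014,1],[0,0,0,0,0,0,1],[0,0,0,0,0,0,1],[0,0,0,0,0,0,1],[0,0,0,0,0,0,1],[0,0,0,0,0,0,1]])

```text
time: 46.65
eef_pos: [400.2, -156.4, 183.5]
tool_rot: [-3.141, 0.0, -3.129]
contact_force: [-0.2, 0.2, -2.0]
opening: 21.3
```

```bash
python3 - <<'E'
from h import *
s=sense();print(s['eef_pos'],s['tool_rot'],s['contact_force'],s['joint_pos'])
m,im=snap("wrist","w9"); ms,i2=snap("scene","s9")
p=proj(ms,[480,-155,110]).astype(int);print(p)
a=cv2.resize(im[120:320,170:350],None,fx=3,fy=3,interpolation=cv2.INTER_CUBIC)[:600]
x,y=max(p[0]-55,0),p[1]-55
b=cv2.resize(i2[y:y+120,x:x+52*2],(520,600),interpolation=cv2.INTER_CUBIC)
cv2.imwrite('pics/w9b.png',np.hstack([a[:,140:400],b]))
E
```

```text
[ 400.238 -156.401  183.457] [-3.141  0.    -3.129] [-0.172  0.163 -2.026] [-0.458  0.094  1.913 -0.     1.134 -2.041]
[166 220]
```

View pics/w9b.png

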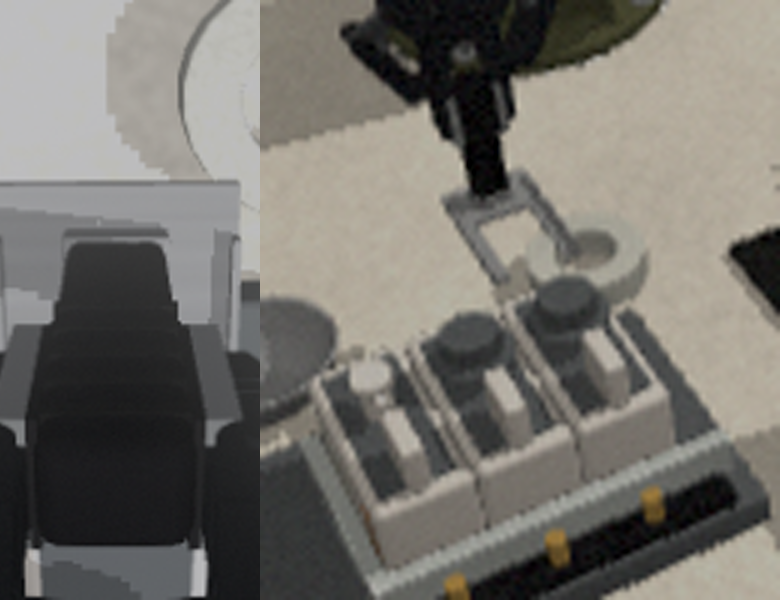

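The scene view shows the fork in front of and in line with cap A. Lowering into the gap height, then sliding slowly.

Call:
step_arm(commands=[[0,0,0,0,0,0.007,1],[0,0,0,0,0,0.0054,1],[0,0,0,0,0,0,1],[0,0,0,0,0,0,1],[0,0,0,0,0,0,1],[0,0,0,-0.004,0,0,1],[0,0,0,-0.004,0,0,1],[0,0,0,-0.004,0,0,1]])

```text
time: 47.75
eef_pos: [412.5, -156.2, 170.9]
tool_rot: [-3.142, 0.0, -3.129]
contact_force: [0.5, 0.1, -1.8]
opening: 21.1
```

Call:
step_arm(commands=[[0,0,0,-0.006,0,0,1],[0,0,0,-0.006,0,0,1],[0,0,0,-0.006,0,0,1],[0,0,0,-0.006,0,0,1],[0,0,0,-0.006,0,0,1],[0,0,0,-0.006,0,0,1],[0,0,0,0,0,0,1],[0,0,0,0,0,0,1]])

```text
time: 48.75
eef_pos: [448.1, -155.7, 170.8]
tool_rot: [3.142, -0.0, -3.129]
contact_force: [-0.4, -0.6, -1.2]
opening: 21.3
```

Call:
step_arm(commands=[[0,0,0,-0.006,0,0,1],[0,0,0,-0.006,0,0,1],[0,0,0,-0.006,0,0,1],[0,0,0,-0.006,0,0,1],[0,0,0,-0.006,0,0,1],[0,0,0,-0.005,0,0,1],[0,0,0,0,0,0,1],[0,0,0,0,0,0,1]])

```text
time: 49.75
eef_pos: [483.1, -155.3, 170.8]
tool_rot: [3.142, -0.0, -3.129]
contact_force: [0.1, 0.2, -1.6]
opening: 20.9
```

```bash
python3 - <<'E'
from h import *
s=sense();print(s['eef_pos'],s['tool_rot'],s['contact_force'])
m,im=snap("wrist","w10"); ms,i2=snap("scene","s10");mt,i3=snap("top","t10")
p=proj(ms,[515,-165,110]).astype(int);q=proj(mt,[510,-180,110]).astype(int)
b=cv2.resize(i2[p[1]-40:p[1]+40,p[0]-40:p[0]+40],(400,400),interpolation=cv2.INTER_CUBIC)
c=cv2.resize(i3[q[1]-40:q[1]+40,q[0]-40:q[0]+40],(400,400),interpolation=cv2.INTER_CUBIC)
cv2.imwrite('pics/w10b.png',np.hstack([b,c]))
E
```

```text
[ 483.061 -155.269  170.834] [ 3.142 -0.    -3.129] [ 0.109  0.223 -1.58 ]
```

View pics/w10b.png

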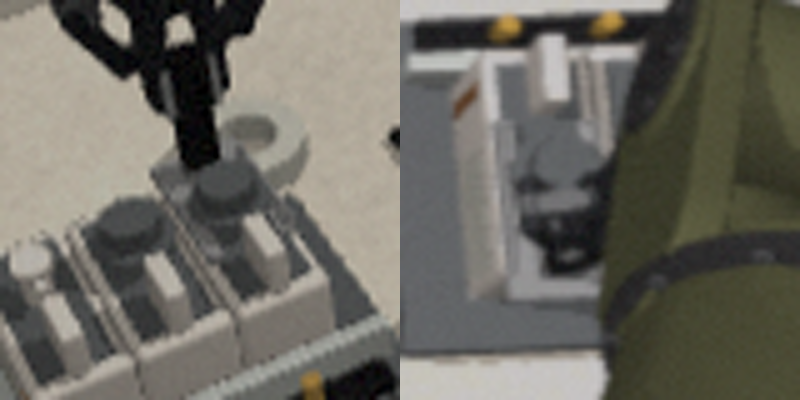

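The fork is under cap A, with tines on both sides of the fin and no contact forces. Pulling straight up.

Call:
step_arm(commands=[[0,0,0,0,0,-0.002,1],[0,0,0,0,0,-0.002,1],[0,0,0,0,0,-0.002,1],[0,0,0,0,0,-0.002,1],[0,0,0,0,0,-0.002,1],[0,0,0,0,0,-0.001,1],[0,0,0,0,0,0,1],[0,0,0,0,0,0,1]])

```text
time: 50.9
eef_pos: [483.2, -155.3, 181.9]
tool_rot: [3.142, 0.0, -3.129]
contact_force: [0.1, -0.3, -1.6]
opening: 20.9
```

Call:
step_arm(commands=[[0,0,0,0,0,-0.002,1],[0,0,0,0,0,-0.002,1],[0,0,0,0,0,-0.002,1],[0,0,0,0,0,-0.002,1],[0,0,0,0,0,-0.002,1],[0,0,0,0,0,-0.002,1],[0,0,0,0,0,-0.002,1],[0,0,0,0,0,0,1]])

```text
time: 51.9
eef_pos: [483.2, -155.3, 196.0]
tool_rot: [-3.141, 0.0, -3.129]
contact_force: [-0.7, -1.0, -2.2]
opening: 21.1
```

Call:
step_arm(commands=[[0,0,0,0,0,-0.004,1],[0,0,0,0,0,-0.008,1],[0,0,0,0,0,-0.008,1],[0,0,0,0,0,-0.008,1],[0,0,0,0,0,-0.008,1],[0,0,0,0,0,-0.004,1],[0,0,0,0,0,0,1],[0,0,0,0,0,0,1]])

```text
time: 52.9
eef_pos: [483.1, -155.2, 235.6]
tool_rot: [3.141, -0.0, -3.129]
contact_force: [0.8, 0.8, -1.8]
opening: 21.3
```

```bash
python3 - <<'E'
from h import *
ms,i=snap("scene","s11"); j=cv2.imread('pics/s10.png'); k=cv2.imread('pics/s9.png')
for P in [(529,-155,120),(529,-155,128),(529,-155,134),(529,-155,175),(529,-155,185),(529,-215,134),(529,-215,128)]:
    u,v=proj(ms,P).round().astype(int); print(P,(u,v),[im[v-1:v+2,u-1:u+2].mean().round() for im in(k,j,i)])
E
```

```text
(529, -155, 120) (np.int64(172), np.int64(228)) [np.float64(52.0), np.float64(54.0), np.float64(120.0)]
(529, -155, 128) (np.int64(172), np.int64(226)) [np.float64(71.0), np.float64(72.0), np.float64(161.0)]
(529, -155, 134) (np.int64(171), np.int64(224)) [np.float64(74.0), np.float64(76.0), np.float64(174.0)]
(529, -155, 175) (np.int64(170), np.int64(214)) [np.float64(120.0), np.float64(70.0), np.float64(47.0)]
(529, -155, 185) (np.int64(169), np.int64(211)) [np.float64(108.0), np.float64(66.0), np.float64(74.0)]
(529, -215, 134) (np.int64(152), np.int64(231)) [np.float64(76.0), np.float64(76.0), np.float64(53.0)]
(529, -215, 128) (np.int64(152), np.int64(233)) [np.float64(76.0), np.float64(76.0), np.float64(53.0)]
```

Pack A's neck is now white and uncovered (172,226), and the cap is on the fork. Turning the fork gently toward the tub.

Call:
step_arm(commands=[[0,0,0.01,0,0,0,1],[0,0,0.018,0,0,0,1],[0,0,0.018,0,0,0,1],[0,0,0.018,0,0,0,1],[0,0,0.018,0,0,0,1],[0,0,0.018,0,0,0,1],[0,0,0.018,0,0,0,1],[0,0,0.018,0,0,0,1]])

```text
time: 53.95
eef_pos: [483.1, -155.2, 235.6]
tool_rot: [-3.141, -0.0, 2.296]
contact_force: [-0.1, 0.2, -2.3]
opening: 21.5
```

Call:
step_arm(commands=[[0,0,0.018,0,0,0,1],[0,0,0.018,0,0,0,1],[0,0,0.018,0,0,0,1],[0,0,0.0124,0,0,0,1],[0,0,0.008,0,0,0,1],[0,0,0,0.002,0.004,0,1],[0,0,0,0.005,0.008,0,1],[0,0,0,0.008,0.01,0,1]])

```text
time: 54.95
eef_pos: [501.1, -134.5, 235.8]
tool_rot: [-3.142, -0.0, 1.833]
contact_force: [1.0, 0.5, -1.9]
opening: 21.5
```

Call:
step_arm(commands=[[0,0,0,0.011,0.012,0,1],[0,0,0,0.012,0.014,0,1],[0,0,0,0.012,0.014,0,1],[0,0,0,0.012,0.014,0,1],[0,0,0,0.012,0.014,0,1],[0,0,0,0.012,0.014,0,1],[0,0,0,0.012,0.014,0,1],[0,0,0,0.012,0.014,0,1]])

```text
time: 55.95
eef_pos: [582.9, -13.9, 235.8]
tool_rot: [-3.142, 0.0, 1.832]
contact_force: [0.5, -0.5, -0.3]
opening: 21.8
```

Call:
step_arm(commands=[[0,0,0,0.012,0.014,0,1],[0,0,0,0.012,0.014,0,1],[0,0,0,0.012,0.014,0,1],[0,0,0,0.012,0.014,0,1],[0,0,0,0.012,0.014,0,1],[0,0,0,0.01,0.013,0,1],[0,0,0,0.006,0.007,0,1],[0,0,0,0.003,0.004,0,1]])

```text
time: 56.95
eef_pos: [652.8, 86.2, 235.7]
tool_rot: [-3.141, -0.0, 1.833]
contact_force: [0.0, 0.5, -1.6]
opening: 21.2
```

```bash
python3 - <<'E'
from h import *
s=sense();print(s['eef_pos'],s['tool_rot'],s['joint_pos'])
E
```

```text
[652.817  86.2   235.697] [-3.141 -0.     1.833] [ 0.076  0.552  1.181 -0.     1.408 -0.186]
```

Call:
step_arm(commands=[[0,0,0,-0.003,-0.006,0.005,1],[0,0,0,-0.003,-0.007,0.01,1],[0,0,0,0,0,0.012,1],[0,0,0,0,0,0.012,1],[0,0,0,0,0,0.012,1],[0,0,0,0,0,0.006,1],[0,0.014,0,0,0,0,1],[0,0.014,0,0,0,0,1]])

```text
time: 57.95
eef_pos: [641.7, 76.9, 179.0]
tool_rot: [3.141, -0.179, 1.833]
contact_force: [-0.1, -0.6, -1.9]
opening: 21.4
```

```bash
python3 - <<'E'
from h import *
s=sense();print(s['eef_pos'],s['tool_rot'],s['joint_pos'])
print(R.from_euler('xyz',s['tool_rot']).as_matrix())
E
```

```text
[641.746  76.905 179.007] [ 3.141 -0.179  1.833] [ 0.     0.586  1.271  0.178  1.334 -0.308]
[[-0.255  0.966 -0.045]
 [ 0.95   0.259  0.172]
 [ 0.178  0.001 -0.984]]
```

q4 turns positive, away from its limit. Tipping on to about 60°.

Call:
step_arm(commands=[[0,0.026,0,0,0,0,1],[0,0.028,0,0,0,0,1],[0,0.028,0,0,0,0,1],[0,0.028,0,0,0,0,1],[0,0.028,0,0,0,0,1],[0,0,0,0,0,0,1],[0,0,0,0,0,0,1],[0,0,0,0,0,0,1]])

```text
time: 58.95
eef_pos: [641.8, 77.2, 180.1]
tool_rot: [3.138, -1.04, 1.837]
contact_force: [0.0, -0.5, -1.8]
opening: 21.4
```

```bash
python3 - <<'E'
from h import *
s=sense();print(s['eef_pos'],s['tool_rot'],s['joint_pos'])
T=s['eef_pos'];Rm=R.from_euler('xyz',s['tool_rot']).as_matrix();print('tips',T+Rm@[-80,0,68.3])
ms,i=snap("scene","s12");snap("wrist","w12")
u,v=proj(ms,[650,48,40]).astype(int);print(u,v)
cv2.imwrite('pics/s12b.png',cv2.resize(i[v-75:v+45,u-80:u+80],(800,600),interpolation=cv2.INTER_CUBIC))
E
```

```text
[641.768  77.226 180.053] [ 3.138 -1.04   1.837] [-0.22   0.812  1.165  0.887  1.738 -0.602]
tips [637.187  95.017  76.48 ]
250 245
```

View pics/s12b.png

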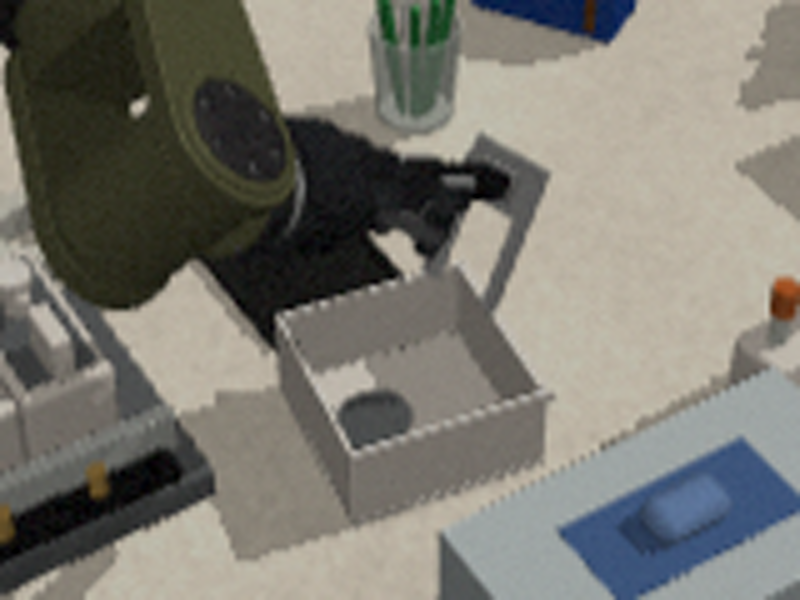

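Cap A lies in the tub at (375,415). Levelling the fork and returning for cap B.

Call:
step_arm(commands=[[0,-0.028,0,0,0,0,1],[0,-0.028,0,0,0,0,1],[0,-0.028,0,0,0,0,1],[0,-0.028,0,0,0,0,1],[0,-0.027,0,0,0,0,1],[0,-0.027,0,0,0,0,1],[0,0,0,0,0,-0.028,1],[0,0,0,0,0,-0.029,1]])

```text
time: 60.05
eef_pos: [641.3, 77.5, 237.2]
tool_rot: [3.141, 0.001, 1.834]
contact_force: [0.2, -0.5, -0.7]
opening: 21.1
```

Call:
step_arm(commands=[[0,0,-0.0263,0,0,0,1],[0,0,-0.0263,0,0,0,1],[0,0,-0.0263,0,0,0,1],[0,0,-0.0263,0,0,0,1],[0,0,-0.0263,0,0,0,1],[0,0,-0.0263,0,0,0,1],[0,0,-0.0263,0,0,0,1],[0,0,-0.0263,0,0,0,1]])

```text
time: 61.05
eef_pos: [641.5, 76.9, 236.5]
tool_rot: [-3.141, 0.001, -3.123]
contact_force: [0.7, 0.8, -2.2]
opening: 21.0
```

Call:
step_arm(commands=[[0,0,0,0.0306,-0.0364,0,1],[0,0,0,0.0306,-0.0364,0,1],[0,0,0,0.0306,-0.0364,0,1],[0,0,0,0.0306,-0.0364,0,1],[0,0,0,0.0306,-0.0364,0,1],[0,0,0,0.0306,-0.0364,0,1],[0,0,0,0.0306,-0.0364,0,1],[0,0,0,0.0306,-0.0364,0,1]])

```text
time: 62.05
eef_pos: [399.5, -218.5, 236.6]
tool_rot: [-3.14, 0.001, -3.128]
contact_force: [0.0, -0.4, -0.6]
opening: 21.3
```

Call:
step_arm(commands=[[0,0,0,0,0,0,1],[0,0,0,0,0,0,1],[0,0,0,0,0,0,1],[0,0,0,0,0,0,1],[0,0,0,0,0,0,1],[0,0,0,0,0,0,1],[0,0,0,0,0,0,1],[0,0,0,0,0,0,1]])

```text
time: 63.05
eef_pos: [400.5, -217.7, 235.9]
tool_rot: [3.142, -0.0, -3.129]
contact_force: [-0.2, -0.2, -1.4]
opening: 21.6
```

```bash
python3 - <<'E'
from h import *
s=sense();print(s['eef_pos'],s['tool_rot'],s['joint_pos'],s['contact_force'],s['opening'])
ms,i=snap("scene","s13");snap("wrist","w13");snap("top","t13")
# shift of pack region vs s9 (before cap A pull)
k=cv2.imread('pics/s9.png');p=[proj(ms,P) for P in [(476,-274,100),(606,-274,100),(606,-125,100),(606,-125,25),(606,-274,25)]]
x0,y0=np.min(p,0).astype(int)-3;x1,y1=np.max(p,0).astype(int)+3
f=lambda im,a,b,c,d:cv2.cvtColor(im,cv2.COLOR_BGR2GRAY)[b:d,a:c].astype(np.float32)
for a,b,c,d in [(x0,y0+15,x0+40,y1),((x0+x1)//2,y0+15,x1,y1),(x0,y0+20,x1,y1)]: print(cv2.phaseCorrelate(f(k,a,b,c,d),f(i,a,b,c,d)))
E
```

```text
[ 400.533 -217.749  235.867] [ 3.142 -0.    -3.129] [-0.578  0.095  1.782  0.     1.265 -2.162] [-0.162 -0.224 -1.386] 21.614807136625032
((-0.03306921287613562, 0.06510472832174585), 0.985347639520963)
((0.04364400008379832, 0.03264640045647482), 1.023638971425869)
((0.04908665757678676, -0.013221896518789578), 0.9978525711016523)
```

Packs are unmoved (scene shift < 0.1 px). Second pull: correcting y by 0.8 mm, lowering, then sliding.

Call:
step_arm(commands=[[0,0,0,0,0.0008,0.015,1],[0,0,0,0,0,0.02,1],[0,0,0,0,0,0.018,1],[0,0,0,0,0,0.009,1],[0,0,0,0,0,0.0029,1],[0,0,0,0,0,0,1],[0,0,0,0,0,0,1],[0,0,0,0,0,0,1]])

```text
time: 64.2
eef_pos: [400.7, -217.0, 171.3]
tool_rot: [-3.141, 0.001, -3.129]
contact_force: [0.6, 0.4, -1.6]
opening: 21.3
```

Call:
step_arm(commands=[[0,0,0,-0.006,0,0,1],[0,0,0,-0.006,0,0,1],[0,0,0,-0.006,0,0,1],[0,0,0,-0.006,0,0,1],[0,0,0,-0.006,0,0,1],[0,0,0,-0.006,0,0,1],[0,0,0,-0.006,0,0,1],[0,0,0,0,0,0,1]])

```text
time: 65.2
eef_pos: [442.8, -216.3, 170.9]
tool_rot: [3.142, -0.0, -3.129]
contact_force: [0.6, -0.5, -1.5]
opening: 21.3
```

Call:
step_arm(commands=[[0,0,0,-0.006,0,0,1],[0,0,0,-0.006,0,0,1],[0,0,0,-0.006,0,0,1],[0,0,0,-0.006,0,0,1],[0,0,0,-0.006,0,0,1],[0,0,0,-0.006,0,0,1],[0,0,0,-0.005,0,0,1],[0,0,0,0,0,0,1]])

```text
time: 66.2
eef_pos: [483.7, -215.8, 170.9]
tool_rot: [3.142, -0.0, -3.129]
contact_force: [-0.1, -0.2, -1.7]
opening: 21.1
```

Call:
step_arm(commands=[[0,0,0,0,0,0,1],[0,0,0,0,0,-0.002,1],[0,0,0,0,0,-0.002,1],[0,0,0,0,0,-0.002,1],[0,0,0,0,0,-0.002,1],[0,0,0,0,0,-0.002,1],[0,0,0,0,0,-0.002,1],[0,0,0,0,0,-0.002,1]])

```text
time: 67.2
eef_pos: [483.6, -215.9, 185.2]
tool_rot: [-3.142, 0.0, -3.129]
contact_force: [-0.1, 0.5, -2.1]
opening: 21.1
```

Call:
step_arm(commands=[[0,0,0,0,0,-0.002,1],[0,0,0,0,0,-0.002,1],[0,0,0,0,0,-0.002,1],[0,0,0,0,0,-0.002,1],[0,0,0,0,0,-0.002,1],[0,0,0,0,0,-0.004,1],[0,0,0,0,0,-0.006,1],[0,0,0,0,0,-0.008,1]])

```text
time: 68.2
eef_pos: [483.5, -215.9, 213.5]
tool_rot: [3.142, -0.0, -3.129]
contact_force: [-0.4, -0.4, -1.3]
opening: 21.3
```

Call:
step_arm(commands=[[0,0,0,0,0,-0.008,1],[0,0,0,0,0,-0.008,1],[0,0,0,0,0,-0.004,1],[0,0,0,0,0,-0.003,1],[0,0,0,0,0,0,1],[0,0,0,0,0,0,1],[0,0,0,0,0,0,1],[0,0,0,0,0,0,1]])

```text
time: 69.2
eef_pos: [483.5, -215.9, 235.9]
tool_rot: [3.141, -0.0, -3.129]
contact_force: [-0.7, 0.3, -1.9]
opening: 21.3
```

```bash
python3 - <<'E'
from h import *
print(sense()['eef_pos'])
ms,i=snap("scene","s14"); j=cv2.imread('pics/s13.png')
for P in [(530,-215,120),(530,-215,128),(530,-215,134),(530,-215,175),(530,-215,185),(529,-155,128)]:
    u,v=proj(ms,P).round().astype(int); print(P,(u,v),[im[v-1:v+2,u-1:u+2].mean().round() for im in(j,i)])
E
```

```text
[ 483.486 -215.851  235.853]
(530, -215, 120) (np.int64(153), np.int64(235)) [np.float64(58.0), np.float64(139.0)]
(530, -215, 128) (np.int64(153), np.int64(233)) [np.float64(76.0), np.float64(175.0)]
(530, -215, 134) (np.int64(152), np.int64(232)) [np.float64(78.0), np.float64(180.0)]
(530, -215, 175) (np.int64(150), np.int64(221)) [np.float64(176.0), np.float64(53.0)]
(530, -215, 185) (np.int64(149), np.int64(219)) [np.float64(177.0), np.float64(72.0)]
(529, -155, 128) (np.int64(172), np.int64(226)) [np.float64(167.0), np.float64(166.0)]
```

Cap B is off and on the fork. Carrying it to the tub the same way.

Call:
step_arm(commands=[[0,0,0.01,0,0,0,1],[0,0,0.018,0,0,0,1],[0,0,0.018,0,0,0,1],[0,0,0.018,0,0,0,1],[0,0,0.018,0,0,0,1],[0,0,0.018,0,0,0,1],[0,0,0.018,0,0,0,1],[0,0,0.018,0,0,0,1]])

```text
time: 70.25
eef_pos: [483.5, -215.9, 235.9]
tool_rot: [-3.142, -0.0, 2.296]
contact_force: [-0.5, -0.3, -1.9]
opening: 21.2
```

Call:
step_arm(commands=[[0,0,0.018,0,0,0,1],[0,0,0.018,0,0,0,1],[0,0,0.018,0,0,0,1],[0,0,0.0124,0,0,0,1],[0,0,0.008,0,0,0,1],[0,0,0,0.003,0.003,0,1],[0,0,0,0.006,0.006,0,1],[0,0,0,0.01,0.009,0,1]])

```text
time: 71.25
eef_pos: [496.3, -192.2, 236.0]
tool_rot: [3.142, -0.0, 1.833]
contact_force: [0.1, 0.1, -1.4]
opening: 21.3
```

Call:
step_arm(commands=[[0,0,0,0.0145,0.0137,0,1],[0,0,0,0.0145,0.0137,0,1],[0,0,0,0.0145,0.0137,0,1],[0,0,0,0.0145,0.0137,0,1],[0,0,0,0.0145,0.0137,0,1],[0,0,0,0.0145,0.0137,0,1],[0,0,0,0.0145,0.0137,0,1],[0,0,0,0.0145,0.0137,0,1]])

```text
time: 72.25
eef_pos: [572.5, -51.3, 236.0]
tool_rot: [-3.142, -0.0, 1.832]
contact_force: [0.4, -0.6, -1.2]
opening: 21.4
```

Call:
step_arm(commands=[[0,0,0,0.0145,0.0137,0,1],[0,0,0,0.0145,0.0137,0,1],[0,0,0,0.0145,0.0137,0,1],[0,0,0,0.0145,0.0137,0,1],[0,0,0,0.0145,0.0137,0,1],[0,0,0,0.0145,0.0137,0,1],[0,0,0,0.012,0.0112,0,1],[0,0,0,0.008,0.008,0,1]])

```text
time: 73.25
eef_pos: [642.6, 78.1, 235.9]
tool_rot: [-3.141, 0.0, 1.833]
contact_force: [0.7, 0.6, -1.2]
opening: 21.5
```

Call:
step_arm(commands=[[0,0,0,0,0,0.005,1],[0,0,0,0,0,0.01,1],[0,0,0,0,0,0.012,1],[0,0,0,0,0,0.012,1],[0,0,0,0,0,0.012,1],[0,0,0,0,0,0.006,1],[0,0,0,0,0,0,1],[0,0,0,0,0,0,1]])

```text
time: 74.25
eef_pos: [642.3, 77.2, 179.5]
tool_rot: [3.141, 0.0, 1.832]
contact_force: [0.7, 0.3, -2.0]
opening: 21.2
```

Call:
step_arm(commands=[[0,0.014,0,0,0,0,1],[0,0.026,0,0,0,0,1],[0,0.028,0,0,0,0,1],[0,0.028,0,0,0,0,1],[0,0.028,0,0,0,0,1],[0,0.028,0,0,0,0,1],[0,0.014,0,0,0,0,1],[0,0,0,0,0,0,1]])

```text
time: 75.25
eef_pos: [642.2, 76.5, 178.0]
tool_rot: [-3.139, -1.043, 1.829]
contact_force: [0.7, -0.1, -1.7]
opening: 21.1
```

Call:
step_arm(commands=[[0,0,0,0,0,0,1],[0,0,0,0,0,0,1],[0,0,0,0,0,0,1],[0,0,0,0,0,0,1],[0,0,0,0,0,0,1],[0,0,0,0,0,0,1],[0,0,0,0,0,0,1],[0,0,0,0,0,0,1]])

```text
time: 76.25
eef_pos: [642.1, 77.1, 179.0]
tool_rot: [3.142, -1.043, 1.832]
contact_force: [-0.1, -0.5, -2.6]
opening: 21.2
```

```bash
python3 - <<'E'
from h import *
ms,i=snap("scene","s15"); j=cv2.imread('pics/s12.png')
g=lambda a:cv2.cvtColor(a,cv2.COLOR_BGR2HSV)
poly=np.array([proj(ms,P) for P in [(709,93,5),(699,-13,5),(591,3,5),(601,109,5)]]).astype(np.int32)
print(poly.tolist())
x0,y0=poly.min(0);x1,y1=poly.max(0)
for im in (j,i):
    b=cv2.cvtColor(im,cv2.COLOR_BGR2GRAY)[y0-12:y1,x0:x1]; t=(b<95).astype(np.uint8)
    n,l,st,c=cv2.connectedComponentsWithStats(t); print([(st[k,4],c[k].round()+[x0,y0-12]) for k in range(1,n) if st[k,4]>15])
E
```

```text
[[272, 259], [242, 270], [229, 246], [258, 236]]
[(np.int32(101), array([237., 226.])), (np.int32(126), array([267., 236.])), (np.int32(106), array([234., 257.])), (np.int32(120), array([244., 253.]))]
[(np.int32(101), array([237., 226.])), (np.int32(276), array([262., 242.])), (np.int32(100), array([234., 257.])), (np.int32(117), array([245., 253.]))]
```

Call:
step_arm(commands=[[0,-0.028,0,0,0,0,1],[0,-0.028,0,0,0,0,1],[0,-0.028,0,0,0,0,1],[0,-0.028,0,0,0,0,1],[0,-0.027,0,0,0,0,1],[0,-0.027,0,0,0,0,1],[0,0,0,0,0,-0.028,1],[0,0,0,0,0,-0.029,1]])

```text
time: 77.3
eef_pos: [641.8, 77.8, 236.6]
tool_rot: [-3.141, -0.0, 1.833]
contact_force: [0.2, 0.2, -1.4]
opening: 21.2
```

Call:
step_arm(commands=[[0,0,-0.0264,0,0,0,1],[0,0,-0.0264,0,0,0,1],[0,0,-0.0264,0,0,0,1],[0,0,-0.0264,0,0,0,1],[0,0,-0.0264,0,0,0,1],[0,0,-0.0264,0,0,0,1],[0,0,-0.0264,0,0,0,1],[0,0,-0.0264,0,0,0,1]])

```text
time: 78.3
eef_pos: [642.0, 77.2, 235.9]
tool_rot: [3.141, -0.0, -3.118]
contact_force: [0.6, 0.0, -2.3]
opening: 21.5
```

Call:
step_arm(commands=[[0,0,-0.0263,0,0,0,1],[0,0,0,0.0367,0.0048,0,1],[0,0,0,0.0367,0.0048,0,1],[0,0,0,0.0367,0.0048,0,1],[0,0,0,0.0367,0.0048,0,1],[0,0,0,0.0367,0.0048,0,1],[0,0,0,0,0,0,1],[0,0,0,0,0,0,1]])

```text
time: 79.3
eef_pos: [457.8, 67.4, 236.4]
tool_rot: [3.141, 0.001, -2.959]
contact_force: [0.1, 0.8, -1.7]
opening: 21.4
```

```bash
python3 - <<'E'
from h import *
s=sense();print(s['eef_pos'],s['tool_rot'])
ms,i=snap("scene","s16");mt,k=snap("top","t16")
b=cv2.cvtColor(i,cv2.COLOR_BGR2GRAY)[224:270,229:272]; t=(b<95).astype(np.uint8)
n,l,st,c=cv2.connectedComponentsWithStats(t); print([(st[q,4],c[q].round()+[229,224]) for q in range(1,n) if st[q,4]>15])
print(onz(ms,258,247,20),onz(ms,245,253,20))
E
```

```text
[457.767  67.36  236.369] [ 3.141  0.001 -2.959]
[(np.int32(101), array([237., 226.])), (np.int32(282), array([262., 242.])), (np.int32(118), array([234., 257.])), (np.int32(118), array([245., 253.]))]
[651.969  74.323  20.   ] [652.447  25.49   20.   ]
```

Both caps are in the tub, at roughly y=25 and y=74. Setting the puller down on its tray.

Call:
step_arm(commands=[[0,0,0,0,0,0.04,1],[0,0,0,0,0,0.04,1],[0,0,0,0,0,0.04,1],[0,0,0,0,0,0.03,1],[0,0,0,0,0,0.008,1],[0,0,0,0,0,0.003,1],[0,0,0,0,0,0,1],[0,0,0,0,0,0,1]])

```text
time: 80.4
eef_pos: [457.8, 67.3, 75.9]
tool_rot: [-3.141, 0.002, -2.959]
contact_force: [0.1, -0.4, -2.2]
opening: 21.1
```

Call:
step_arm(commands=[[0,0,0,0,0,0.0015,1],[0,0,0,0,0,0.001,1],[0,0,0,0,0,0,1],[0,0,0,0,0,0,1],[0,0,0,0,0,0,1],[0,0,0,0,0,0,1],[0,0,0,0,0,0,1],[0,0,0,0,0,0,1]])

```text
time: 81.4
eef_pos: [457.4, 67.4, 73.0]
tool_rot: [3.142, 0.0, -2.958]
contact_force: [-3.1, 0.8, 5.9]
opening: 21.2
```

Call:
step_arm(commands=[[0,0,0,0,0,-0.0005,1],[0,0,0,0,0,0,0],[0,0,0,0,0,0,-0.5],[0,0,0,0,0,0,-0.5],[0,0,0,0,0,0,-0.5],[0,0,0,0,0,-0.02,-0.5],[0,0,0,0,0,-0.04,-0.5],[0,0,0,0,0,-0.05,-0.5]])

```text
time: 82.4
eef_pos: [456.9, 67.2, 183.7]
tool_rot: [3.141, -0.002, -2.959]
contact_force: [0.8, -0.4, 0.5]
opening: 63.8
```

Call:
step_arm(commands=[[0,0,0,0,0,-0.05,-0.5],[0,0,0,0.01,0.02,-0.03,-0.5],[0,0,0,0.01,0.04,0,-0.5],[0,0,0,0.01,0.05,0,-0.5],[0,0,0,0,0.05,0,-0.5],[0,0,0,0,0.05,0,-0.5],[0,0,0,0,0.05,0,-0.5],[0,0,0,0,0,0,-0.5]])

```text
time: 83.4
eef_pos: [379.5, 319.8, 262.6]
tool_rot: [-3.142, -0.001, -2.955]
contact_force: [-0.8, 0.1, -0.3]
opening: 64.2
```

```bash
python3 - <<'E'
from h import *
s=sense();print(s['eef_pos'],s['tool_rot'],s['contact_force'])
mt,k=snap("top","t17");ms,i=snap("scene","s17")
cv2.imwrite('pics/f.png',np.hstack([cv2.resize(k[110:260,245:455],(420,300),interpolation=cv2.INTER_CUBIC),cv2.resize(i[150:300,110:300],(380,300),interpolation=cv2.INTER_CUBIC)]))
def ed(v,o):
    d=np.diff(v.astype(float));return [(o+q+.5,int(d[q])) for q in range(len(d)) if abs(d[q])>18]
g=cv2.cvtColor(i,cv2.COLOR_BGR2GRAY);j=cv2.cvtColor(cv2.imread('pics/s14.png'),cv2.COLOR_BGR2GRAY);h0=cv2.cvtColor(cv2.imread('pics/s9.png'),cv2.COLOR_BGR2GRAY)
for a,b,c,d in [(110,235,150,290),(150,235,200,290)]: print(cv2.phaseCorrelate(np.float32(h0[b:d,a:c]),np.float32(g[b:d,a:c])))
E
```

```text
[379.53  319.751 262.562] [-3.142 -0.001 -2.955] [-0.845  0.144 -0.311]
((0.05855229138331808, 0.038967931264771494), 0.9793796700239181)
((-0.014182811714423593, -0.06243005458410167), 0.9746786362330119)
```

View pics/f.png

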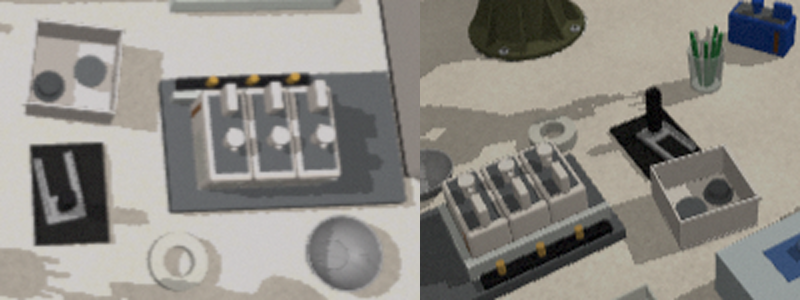

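Both views show the final state: three open packs tight in the corner, both caps in the tub, and the puller upright on its tray. The bystanders haven't moved. Handing in.

```bash
python3 -c "
from station import *
print(finish_job())"
```

```text
the job is handed in; nothing more can be done
None
```

I handed the job in at about 83 s on the robot's clock (210 s allowed), with all three packs loaded and both caps in the tub. The system gave no verdict.

- **Packs:** I gripped each one by its fin, set it fin to the back, and pressed it against the rear fence and then against the side fence or its neighbour. Contact forces were 5 to 13 N. The gripper stood at y of about -274, -215 and -154 mm as it let each pack go, so the spacing is about 60 mm. The packs moved by less than 0.1 px in the scene view between the cap pulls and hand-in.
- **Caps:** The pack nearest the side fence had been opened earlier and had no cap. I pulled the other two caps straight up with the fork and tipped them into the tub at about 60°. Both lie in the tub in the last top and scene pictures.
- **Puller and other things:** The puller stands upright on its tray near where it started, and the gripper is open and clear. The cup, tape roll, dish and blue look-alikes look undisturbed in the last pictures. I saw no sign of anything being knocked.

**Less certain checks:**
- **Rear fence:** The two cameras disagreed on its position by about 3 to 6 mm and on its yaw by about 1.4 to 2°. I relied on contact forces for the x fit and set the yaw close to the top view's reading, about 0.8°.
- **Pack gaps:** I judged these from the gripper's spacing and from the pictures, without a separate measurement.

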